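Make up a screwed-joint kit and a weld kit from the fittings stock

TASK

Make up the two job kits from the stock on the right. Screwed-joint kit, in the orange case: open its lid, stand the brass union in the narrow compartment, lay the roll of thread tape flat in the wide one and shut the lid fully. Weld kit, in the blue bin, parted by the divider so the weld ends do not knock together: lay the steel elbow flat in the wide compartment and stand the steel reducer on its wide end in the narrow one; leave the hemp reel where it is.

Things in the scene. Friction and masses are not known exactly. Their poses are not given: they have to be found in the camera images.
- union_mid (a point): brass pipe union standing on end: a stout upright brass fitting with a hexagon collar, 48 mm tall, 41 mm across the collar's flats (along its own x axis) and 47 mm across its corners. The point is at its centre, 24 mm above its underside; its z axis points up.
- tape_mid (a point): roll of white thread seal tape on a blue spool, lying flat: 58 mm diameter, 14 mm high. The point is at its centre, 7 mm above its underside; z axis up.
- elbow_mid (a point): grey steel weld elbow (bent 42 mm tube, 90 degrees) lying flat: 59 mm along its x, 83 mm along its y, 42 mm high. Grip it across the waist along its x axis, at its y = -12 mm, where it is 53 mm wide (x = -30 to +23 mm). The point is in the middle of its outline, 21 mm above its underside; z up.
- reducer_mid (a point): bare grey steel weld reducer, a hollow round cone standing on its wide end: 48 mm diameter below, 34 mm above, 60 mm tall. The point is at its centre, 30 mm above its underside; z axis up.
- hemp_mid (a point): reel of sealing hemp standing on end: cream coil between two red discs, 61 mm diameter, 56 mm high. It belongs to neither kit and stays where it is. The point is at its centre, 28 mm above its underside.
- fit_case: orange case with clear black-framed lid, fixed. 136 mm (x) by 159 (y), base rim 45 high, shut 69. Origin: centre of underside; x from front (tab) to hinge, y to its left, z up. Two compartments 130 mm long in x, floor 4 mm above bench, 61 mm from floor to shut lid: wide y = -7 to +76 mm (middle +34), narrow y = -76 to -11 mm (middle -43); divider 40 high.
- case_lid (a joint): lid of the fittings case, rad: 0 = shut, 1.9 = fully open, leaning back against its stop. It turns about the case's y axis at point lid_hinge. It weighs 150 g and turns easily: below about 1.4 it sinks shut by itself, above that it falls back open and rests at 1.9.
- lid_tab (a point): black pull tab at the middle of the lid's front edge, 38 mm long, 26 mm wide along the case's y, 10 mm thick. The point moves with the lid, in the tab's free part, 23 mm before the lid's front face; lid shut: 91 mm in front of the case's centre, 53 mm above the bench. Pinched at its two sides it can turn between the fingers.
- lid_hinge (a point): axis of the lid's hinge, at the middle of the case's rear edge, 45 mm above the bench (case frame: x = +68 mm, y = 0). Distance to lid_tab 159 mm.
- weld_bin: blue bin, open on top, fixed. 136 mm (x) by 186 (y); rear wall 62 mm high, front 30, sides sloping. Origin: centre of underside; x from front to rear wall, y to its left, z up. Floor 4 mm. Two compartments 128 mm long in x: wide y = -16 to +89 mm (middle +36), narrow y = -89 to -20 mm (middle -54); divider 38 high.
Things that resemble listed ones, but are neither listed nor needed, are in the scene too. Of the things that look like the part that bears tape_mid, the larger one is meant.

How it is judged:
By the outcome, as a careful person would: the job done as asked, in the order asked, and still so for the second after the job is handed in, with the robot touching nothing.
It also fails if it takes over 138 s, if anything falls off the work surface, if the arm or the gripper's body presses on something with over 40 N, if the wrist force passes 120 N, or if a joint passes its speed limit or range.

ROBOT

A 7-joint arm with a two-finger parallel gripper is mounted at the origin on a cart in front of the work surface, level with it; the furniture and walls round the work are solid. World frame = base frame: x ahead of the robot, y to its left, z up, the work surface at z = 0. Lengths are in mm, angles in rad, forces in N, time in s.
With the tool pointing down it reaches from about 425 to 875 mm from the base axis. Payload 4.7 kg.
Tool frame: the origin (TCP) lies at the centre of the arm's flange, where the gripper is bolted on; the fingertips stand 173 mm ahead of it and the grasp point (between the pads) lies 155 mm ahead of it; z points along the fingers, y is the direction in which the jaws open and shut (so a half turn about z gives the same grasp; the last joint's range is limited). The gripper opens to 85 mm and grips with 20 to 120 N. Pads are 22 mm wide; open, the fingers measure 114 mm over their backs; the gripper's body (76 mm by 85 mm) begins 54 mm behind the grasp point. The pads swing forward as they close: fully open they stand 13 mm farther back than shut.
Start: joints at [-1.151, 0.321, -0.07, 1.45, 0.023, 1.371, -0.057], TCP at [256.606, 597.21, 404.749] pointing down, gripper open.
Joint ranges: [-2.86, 2.86], [-0.3, 2.09], [-1.38, 1.24], [0.06, 2.45], [-1.56, 4.7], [0.09, 2.05], [-2.69, 2.69]. Speed limits (rad/s): [2.57, 2.57, 3.14, 3.14, 3.14, 3.14, 3.14].

INTERFACE

Orientations are given as a unit quaternion [x, y, z, w].
In Python, from station import manip gives the robot as it stands.
- The arm moves only by the tool jog_arm, never from a script. Its argument "commands" is a list of rows, each an object with "linear": the shift along the tool's x, y, z in cm, a list of three; "twist": the turn, a rotation vector about the tool's x, y, z in rad, a list of three. A call has 1 to 12 rows; each row shifts and turns the commanded pose from where the row before left it, along the tool's axes as they then stand; what a row does not reach is not made up. A row lasts 1/10 s, in which the tool goes at most 50 mm and 8.59 degrees, less where a joint would pass 70% of its speed; a pose out of reach is approached as far as the arm can. A call is refused whole if a number of a shift passes 5 or a number of a turn 0.15, either way. A call with a gripper value outside its range is refused whole. "fingers" is the gripper's target within -1 to 1 (shut at 1, half-way at 0, fully open at -1), set as the call begins (left out, the last holds). The fingers move at their own pace and stop on an object; the grip force is fixed at half the most. Time passes only in rows, so rows that do not move let the fingers close. It gives the time, the measured TCP pose, the force and the opening at its end, in the units of the state.
- manip.get_obs(): the state, without advancing time (a new reading comes with each control period).
- manip.read_camera(name): name is "scene" or "side" or "wrist"; returns the picture (400x640x3 uint8, blue, green, red); there is no depth.
- manip.calibration(name): a dict with "vfov" (degrees; the focal length in pixels is half the picture's height over the tangent of half this angle, whatever the lens; pixels are square), "cx", "cy" (the principal point, pixels), "view" (4x4, takes a point from world to camera coordinates); the wrist camera has in their place "T_tool_cam" (4x4, takes a point from camera to tool coordinates, whose origin is the TCP and whose axes are the flange's). Camera axes: x right, y up, looking along -z (the intrinsics and any distortion apply to the point x, -y, -z); pixel columns grow to the right and rows downward; lengths in mm; the calibration is good to about 2 mm. A picture is of the moment at which its call begins: read the wrist's pose just before it. calibration takes no time and is no camera call.
- manip.finish_job(): hands the job in, once; it reports no verdict.
Trained networks look in the newest picture that a camera, given by its name, has taken for a name from the list of things; names that differ only in an ending like _2 or _b are one class to them, and where a whole thing is asked for, a point or a joint stands for the part that bears it (a point fixed in the world has none). Each returns a list of dicts, best first, with "score" (0 to 1); they miss things now and then, are a little off and sometimes report something else, mostly with a low value. They report only what shows in the picture. A call takes as long as a camera call. They do not tell look-alikes from the thing itself.
- manip.regions_of(camera, target): "mask" (400x640 bool, what is visible of it) and "point" ([column, row] in pixels, amid what is visible of it).
The state is a dict: "time": time; "joints": joint angles; "joint_velocities": joint speeds; "joint_efforts": joint torques, N m; "position": TCP position; "eef_rot": TCP orientation; "wrist_force": force on the tool from outside, world axes, zero at the start; "ft_torque": the same for the moment, N m; "width": finger opening in mm.
Only numpy, scipy, OpenCV 4.12 (cv2) and the standard library are available. Lean on these libraries where they do the work, as an engineer would, in place of code of your own. Each camera call takes 0.05 s, during which the arm holds its last target. There are 200 camera calls.

## Working session

There is one attempt and no reset: what is moved stays moved. The work goes in short steps, Python scripts to look and compute and a tool call to move; the robot and the scene stay as the last step left them, time stands still between calls to the robot, and variables do not carry over. Pictures are saved under pics/ and viewed, on a budget of 14 in all, crops included, one or two more only if the job needs it, and the job is handed in when it is done.

Besides the shell and the picture viewer there is one more tool, called after ">>>" as name(argument=value, ...) on one line, values as JSON. jog_arm: Moves the arm, as the interface text tells. Its arguments: {"type":"object","properties":{"commands":{"type":"array","items":{"type":"object","properties":{"linear":{"type":"array","items":{"type":"number"}},"twist":{"type":"array","items":{"type":"number"}}}}},"fingers":{"type":"number"}},"required":["commands"]}

```bash
ls; mkdir -p pics; python3 - <<'E'
from station import manip
import cv2,numpy as np
np.set_printoptions(precision=3,suppress=True)
o=manip.get_obs();print(o)
for n in ["scene","side","wrist"]:
    im=manip.read_camera(n);cv2.imwrite(f"pics/{n}0.png",im);print(n,manip.calibration(n))
E
```

```text
pics
{'time': 0.0, 'joints': array([-1.151,  0.322, -0.07 ,  1.452,  0.023,  1.371, -0.057]), 'joint_velocities': array([ 0.001,  0.001,  0.001, -0.001,  0.001, -0.002,  0.001]), 'joint_efforts': array([  0.   , -49.358,  -0.382, -31.434,   0.013,   0.011,  -0.   ]), 'position': array([256.529, 597.   , 403.623]), 'eef_rot': array([ 0.201,  0.979, -0.001, -0.   ]), 'wrist_force': array([ 0.736, -0.458,  0.072]), 'ft_torque': array([ 0.053,  0.002, -0.046]), 'width': 85.30290891698212}
scene {'vfov': 55.98378919981467, 'cx': 321.7309153993399, 'cy': 197.80552679252048, 'view': array([[   0.631,   -0.775,   -0.011, -321.24 ],
       [   0.536,    0.426,    0.729, -302.693],
       [  -0.56 ,   -0.466,    0.685, -838.843],
       [   0.   ,    0.   ,    0.   ,    1.   ]])}
side {'vfov': 57.59803799581333, 'cx': 326.9169011420484, 'cy': 198.18195246054827, 'view': array([[   -0.954,    -0.299,    -0.004,   471.413],
       [    0.145,    -0.474,     0.869,  -146.914],
       [   -0.261,     0.828,     0.495, -1001.193],
       [    0.   ,     0.   ,     0.   ,     1.   ]])}
wrist {'vfov': 61.536292764774764, 'cx': 320.76590155572893, 'cy': 198.7882870317361, 'T_tool_cam': array([[ 0.   ,  0.95 ,  0.312, 77.573],
       [ 1.   , -0.   ,  0.   ,  0.79 ],
       [ 0.   ,  0.312, -0.95 , 32.157],
       [ 0.   ,  0.   ,  0.   ,  1.   ]])}
```

View pics/scene0.png

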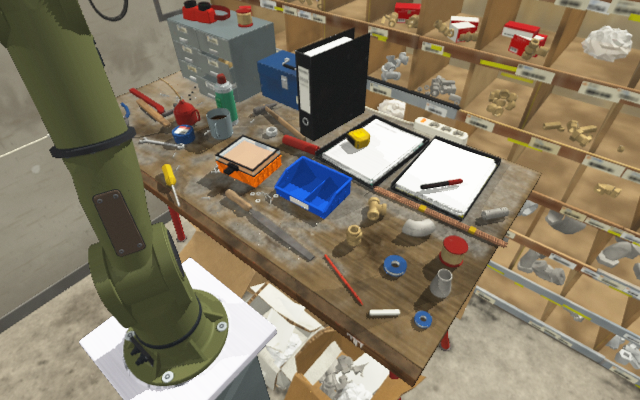

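View pics/side0.png

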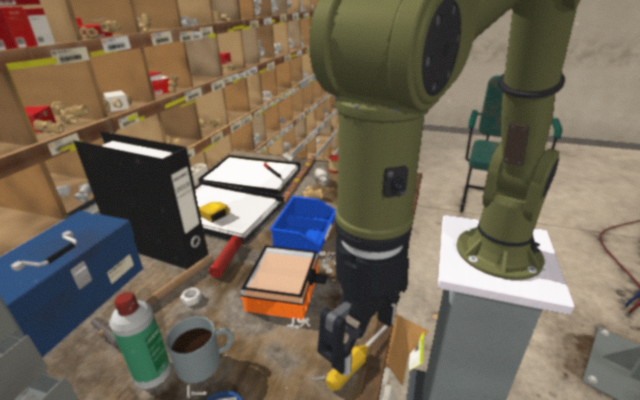

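The scene picture shows the case at about (250,160) and the bin at (313,185). The union candidates are the brass fitting at (354,234) and a brass tee at (375,208). The tapes are at (395,266), larger, and (423,320), smaller. The elbow is at (418,228), the reducer at (442,283) with a lying steel look-alike at (493,214), and the hemp reel at (454,250). In the side view the arm hides the stock; it shows the case at (280,280) and the bin at (303,222).

```bash
cat > h.py <<'E'
from station import manip
import cv2,numpy as np
from scipy.spatial.transform import Rotation as R
np.set_printoptions(precision=3,suppress=True)
def cam(n,o=None):
    c=manip.calibration(n);f=200/np.tan(np.radians(c['vfov'])/2)
    if n=='wrist':
        T=np.eye(4);T[:3,:3]=R.from_quat(o['eef_rot']).as_matrix();T[:3,3]=o['position']
        V=np.linalg.inv(T@c['T_tool_cam'])
    else: V=c['view']
    return V,f,c['cx'],c['cy']
def proj(C,P):
    V,f,cx,cy=C;P=np.atleast_2d(P);q=P@V[:3,:3].T+V[:3,3]
    return np.c_[cx+f*q[:,0]/-q[:,2],cy+f*q[:,1]/q[:,2]]
def back(C,uv,z):
    V,f,cx,cy=C;uv=np.atleast_2d(np.array(uv,float))
    d=np.c_[(uv[:,0]-cx)/f,-(uv[:,1]-cy)/f,-np.ones(len(uv))]@V[:3,:3]
    o=-V[:3,:3].T@V[:3,3]
    return o+d*((z-o[2])/d[:,2])[:,None]
E
python3 - <<'E'
from h import *
cv2.imwrite('pics/s1.png',manip.read_camera('scene'))
C=cam('scene')
Z=dict(union_mid=24,tape_mid=7,elbow_mid=21,reducer_mid=30,hemp_mid=28,fit_case=30,weld_bin=20,case_lid=60,lid_tab=53)
M={}
for n,z in Z.items():
    for i,r in enumerate(manip.regions_of('scene',n)):
        m=r['mask'];ys,xs=np.where(m);M[f'{n}_{i}']=m
        print(n,round(r['score'],2),r['point'],m.sum(),[xs.min(),xs.max(),ys.min(),ys.max()],back(C,r['point'],z)[0].round())
np.savez('m.npz',**M)
im=cv2.imread('pics/s1.png')
a=cv2.resize(im[130:230,200:360],None,fx=5,fy=5,interpolation=cv2.INTER_CUBIC)
cv2.imwrite('pics/c1.png',a)
a=cv2.resize(im[190:340,330:530],None,fx=4,fy=4,interpolation=cv2.INTER_CUBIC)
cv2.imwrite('pics/c2.png',a)
E
```

```text
union_mid 0.61 [352.1, 233.4] 290 [np.int64(345), np.int64(361), np.int64(225), np.int64(245)] [ 465. -142.   24.]
union_mid 0.54 [394.6, 265.4] 370 [np.int64(383), np.int64(406), np.int64(256), np.int64(275)] [ 445. -286.   24.]
tape_mid 0.91 [395.1, 260.8] 399 [np.int64(383), np.int64(406), np.int64(255), np.int64(275)] [ 471. -275.    7.]
tape_mid 0.74 [442.3, 288.4] 515 [np.int64(430), np.int64(452), np.int64(268), np.int64(297)] [ 471. -407.    7.]
tape_mid 0.66 [420.3, 319.0] 243 [np.int64(414), np.int64(431), np.int64(311), np.int64(327)] [ 365. -404.    7.]
elbow_mid 0.58 [416.9, 225.6] 441 [np.int64(403), np.int64(434), np.int64(219), np.int64(236)] [ 602. -263.   21.]
elbow_mid 0.36 [313.6, 186.1] 2924 [np.int64(275), np.int64(350), np.int64(157), np.int64(217)] [551.  66.  21.]
reducer_mid 0.61 [442.5, 285.5] 476 [np.int64(430), np.int64(451), np.int64(269), np.int64(297)] [ 461. -406.   30.]
hemp_mid 0.73 [453.2, 251.2] 675 [np.int64(439), np.int64(467), np.int64(235), np.int64(266)] [ 575. -381.   28.]
fit_case 0.85 [248.0, 159.5] 2249 [np.int64(215), np.int64(280), np.int64(135), np.int64(186)] [510. 317.  30.]
fit_case 0.38 [312.9, 187.7] 2843 [np.int64(275), np.int64(350), np.int64(157), np.int64(216)] [536.  57.  30.]
weld_bin 0.56 [314.2, 187.6] 3013 [np.int64(274), np.int64(350), np.int64(156), np.int64(217)] [548.  61.  20.]
case_lid 0.94 [247.1, 156.3] 1727 [np.int64(215), np.int64(280), np.int64(135), np.int64(176)] [495. 299.  60.]
lid_tab 0.9 [245.8, 153.5] 1700 [np.int64(215), np.int64(280), np.int64(135), np.int64(176)] [509. 321.  53.]
```

View pics/c1.png

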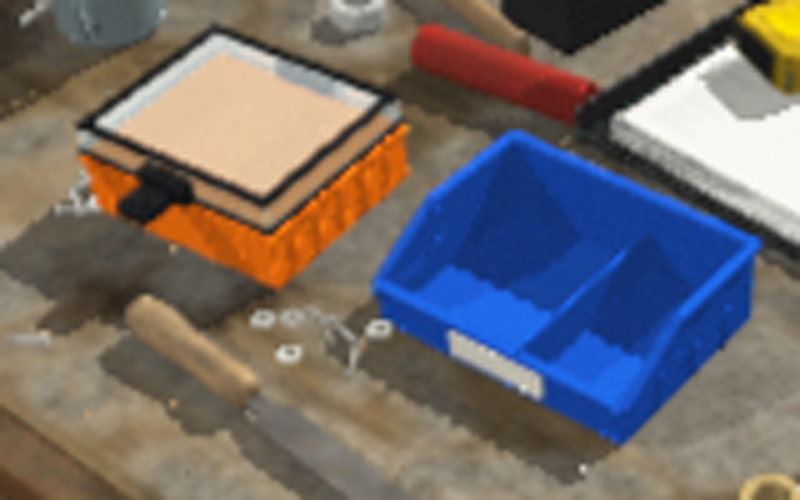

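View pics/c2.png

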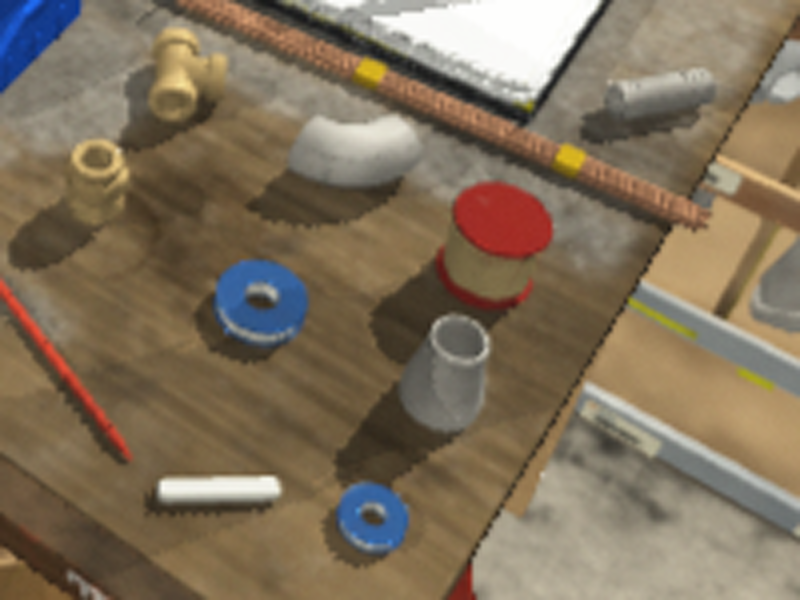

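```bash
python3 - <<'E'
from h import *
from scipy.optimize import least_squares
C=cam('scene')
def crop(p): return np.array(p,float)/5+[200,130]-0.4
binP=[([68,93,62],(517,133)),([68,-93,62],(760,240)),([-68,93,30],(375,287)),([-68,-93,30],(615,410)),([-68,-93,0],(620,441))]
caseP=[([-68,79.5,69],(80,125)),([68,79.5,69],(215,27)),([68,-79.5,69],(400,100)),([-68,-79.5,69],(268,203)),([-68,-79.5,0],(278,288)),([-91,0,53],(150,195))]
for n,L,g in (('bin',binP,[548,61,0]),('case',caseP,[510,310,0])):
    P=np.array([l[0] for l in L],float);uv=crop([l[1] for l in L])
    def f(q):
        c,s=np.cos(q[2]),np.sin(q[2])
        W=np.c_[q[0]+c*P[:,0]-s*P[:,1],q[1]+s*P[:,0]+c*P[:,1],P[:,2]]
        return (proj(C,W)-uv).ravel()
    r=least_squares(f,g,loss='soft_l1');print(n,r.x,'\n',f(r.x).reshape(-1,2).round(1))
E
```

```text
bin [541.775  62.716   0.035] 
 [[-0.4 -0.4]
 [-0.9  0.4]
 [ 0.4 -1.2]
 [ 0.9 -0.1]
 [-0.   1. ]]
case [507.907 308.086   0.116] 
 [[-0.8 -0.4]
 [ 0.4 -1.1]
 [ 0.3 -1.4]
 [-0.3  0.4]
 [ 0.7  0.3]
 [-0.4  1.5]]
```

>>> jog_arm(commands=[{"linear": [0, 0, 1.8], "twist": [0, 0, -0.13]}, {"linear": [0, 0, 1.8], "twist": [0, 0, -0.13]}, {"linear": [0, 0, 1.8], "twist": [0, 0, -0.13]}, {"linear": [0, 0, 1.8], "twist": [0, 0, -0.13]}, {"linear": [-1.5, -3.9, 0]}, {"linear": [-1.5, -3.9, 0]}, {"linear": [-1.5, -3.9, 0]}, {"linear": [-1.5, -3.9, 0]}, {"linear": [-1.5, -3.9, 0]}, {"linear": [-1.5, -3.9, 0]}, {"linear": [-1.5, -3.9, 0]}, {"linear": [-1.6, -4.3, 0]}])

```text
invalid input
```

>>> jog_arm(commands=[{"linear": [0, 0, 0]}, {"linear": [0, 0, 0]}])

```text
invalid input
```

```bash
cat >> h.py <<'E'
def yaw(o):
    y=R.from_quat(o['eef_rot']).as_matrix()[:,1];return np.arctan2(y[1],y[0])
def st():
    o=manip.get_obs();print('t',round(o['time'],2),'pos',o['position'].round(1),'yaw',round(float(yaw(o)),3),'F',o['wrist_force'].round(1),'w',round(o['width'],1),'q1,7',o['joints'][[0,6]]);return o
def to(o,P,psi):
    """tool deltas (cm) to reach TCP P with jaw yaw psi (tool down), given after the twist"""
    d=np.array(P)-o['position'];c,s=np.cos(psi),np.sin(psi)
    print('twist',round(float(-(psi-yaw(o))),3),'then cm',np.round([(-s*d[0]+c*d[1])/10,(c*d[0]+s*d[1])/10,-d[2]/10],2))
def wr(o,Rm=None):
    return cam('wrist',o)
E
python3 - <<'E'
from h import *
o=st();im=manip.read_camera('wrist');C=cam('wrist',o)
for n,z in (('lid_tab',53),('case_lid',65)):
    for r in manip.regions_of('wrist',n):
        print(n,r['score'],r['point'],r['mask'].sum(),back(C,r['point'],z))
c,s=np.cos(.116),np.sin(.116)
for P in ([-68,79.5,69],[68,79.5,69],[68,-79.5,69],[-68,-79.5,69],[-91,0,58],[-106,-13,58],[-106,13,58],[-68,-79.5,45],[-68,79.5,45]):
    w=[508+c*P[0]-s*P[1],308+s*P[0]+c*P[1],P[2]];u=proj(C,w)[0]
    print(P,u.round());cv2.circle(im,tuple(int(v) for v in u),3,(0,0,255),-1)
cv2.imwrite('pics/w1.png',im)
E
```

```text
t 0.65 pos [256.6 597.2 404.8] yaw 1.165 F [-0.1 -0.   1. ] w 85.2 q1,7 [-1.151 -0.057]
[-68, 79.5, 69] [207. 383.]
[68, 79.5, 69] [270. 455.]
[68, -79.5, 69] [170. 497.]
[-68, -79.5, 69] [102. 433.]
[-91, 0, 58] [145. 388.]
[-106, -13, 58] [128. 384.]
[-106, 13, 58] [145. 375.]
[-68, -79.5, 45] [113. 415.]
[-68, 79.5, 45] [213. 366.]
```

View pics/w1.png

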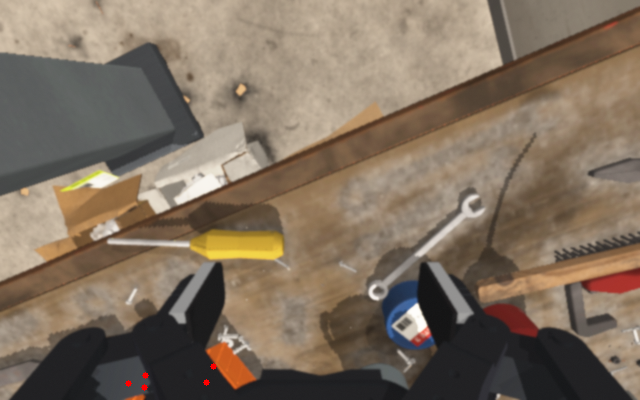

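The moves were refused, probably because every row needs both fields. The wrist picture only shows the view at the start pose, with the case corner at (230,365).

>>> jog_arm(commands=[{"linear": [0, 0, 1.8], "twist": [0, 0, -0.13]}, {"linear": [0, 0, 1.8], "twist": [0, 0, -0.13]}, {"linear": [0, 0, 1.8], "twist": [0, 0, -0.13]}, {"linear": [0, 0, 1.8], "twist": [0, 0, -0.13]}, {"linear": [-2.2, -3.9, 0], "twist": [0, 0, 0]}, {"linear": [-2.2, -3.9, 0], "twist": [0, 0, 0]}, {"linear": [-2.2, -3.9, 0], "twist": [0, 0, 0]}, {"linear": [-2.2, -3.9, 0], "twist": [0, 0, 0]}, {"linear": [-2.2, -3.9, 0], "twist": [0, 0, 0]}, {"linear": [-2.2, -3.9, 0], "twist": [0, 0, 0]}, {"linear": [-2.2, -3.9, 0], "twist": [0, 0, 0]}, {"linear": [-2.2, -4.3, 0], "twist": [0, 0, 0]}])

```text
time: 2.0
position: [468.1, 302.2, 333.1]
eef_rot: [-0.058, 0.998, 0.0, 0.0]
wrist_force: [0.6, 0.3, -0.4]
width: 85.8
```

>>> jog_arm(commands=[{"linear": [0, 0, 0], "twist": [0, 0, 0]}, {"linear": [0, 0, 0], "twist": [0, 0, 0]}])

```text
time: 2.2
position: [468.4, 302.0, 333.0]
eef_rot: [-0.055, 0.998, 0.0, 0.0]
wrist_force: [-0.8, 1.0, -0.3]
width: 85.6
```

```bash
python3 - <<'E'
from h import *
o=st();im=manip.read_camera('wrist');C=cam('wrist',o)
for n,z in (('lid_tab',53),('case_lid',65)):
    for r in manip.regions_of('wrist',n):
        print(n,r['score'],r['point'],r['mask'].sum(),back(C,r['point'],z))
c,s=np.cos(.116),np.sin(.116)
for P in ([-68,79.5,69],[68,79.5,69],[68,-79.5,69],[-68,-79.5,69],[-91,0,58],[-106,-13,58],[-106,13,58],[-68,-79.5,45],[-68,79.5,45]):
    w=[508+c*P[0]-s*P[1],308+s*P[0]+c*P[1],P[2]];u=proj(C,w)[0]
    print(P,u.round());cv2.circle(im,tuple(int(v) for v in u),3,(0,0,255),-1)
cv2.imwrite('pics/w2.png',im)
E
```

```text
t 2.2 pos [468.4 302.  333. ] yaw 1.681 F [-0.8  1.  -0.3] w 85.6 q1,7 [-0.674  1.07 ]
lid_tab 0.98 [326.7, 231.3] 36548 [[499.065 309.627  53.   ]]
case_lid 0.94 [324.4, 231.1] 36501 [[493.881 307.058  65.   ]]
[-68, 79.5, 69] [437. 162.]
[68, 79.5, 69] [420. 324.]
[68, -79.5, 69] [228. 325.]
[-68, -79.5, 69] [210. 163.]
[-91, 0, 58] [323. 128.]
[-106, -13, 58] [304. 106.]
[-106, 13, 58] [342. 106.]
[-68, -79.5, 45] [220. 157.]
[-68, 79.5, 45] [426. 156.]
```

View pics/w2.png

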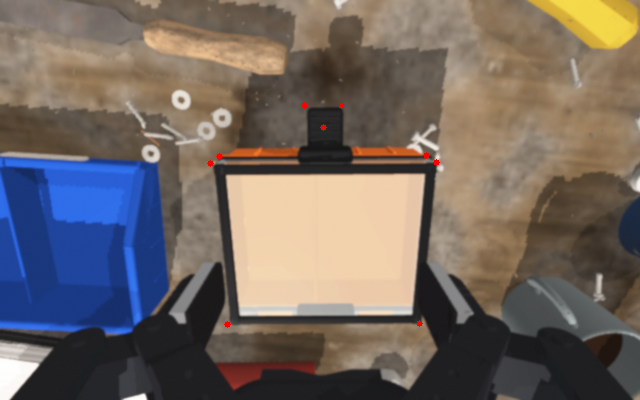

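The picture shows the lid at columns 220–433, rows 165–322, and the tab at (325,127). This agrees with my model within about 2 px (case y +2 mm).

>>> jog_arm(commands=[{"linear": [2.7, 0.15, 1], "twist": [0, 0, 0]}, {"linear": [2.7, 0.15, 1], "twist": [0, 0, 0]}, {"linear": [0, 0, 3], "twist": [0, 0, 0]}, {"linear": [0, 0, 3], "twist": [0, 0, 0]}, {"linear": [0, 0, 2.5], "twist": [0, 0, 0]}, {"linear": [0, 0, 1.5], "twist": [0, 0, 0]}])

```text
time: 2.95
position: [411.7, 301.2, 210.7]
eef_rot: [-0.059, 0.998, -0.001, -0.001]
wrist_force: [-0.6, -0.1, 0.1]
width: 85.5
```

>>> jog_arm(commands=[{"linear": [0, 0, 0], "twist": [0, 0, 0]}, {"linear": [0, 0, 0], "twist": [0, 0, 0]}, {"linear": [0, 0, 0], "twist": [0, 0, 0]}, {"linear": [0, 0, 0], "twist": [0, 0, 0]}, {"linear": [0, 0, 0], "twist": [0, 0, 0]}, {"linear": [0, 0, 0], "twist": [0, 0, 0]}, {"linear": [0, 0, 0], "twist": [0, 0, 0]}, {"linear": [0, 0, 0], "twist": [0, 0, 0]}], fingers=1)

```text
time: 3.75
position: [414.2, 299.2, 214.3]
eef_rot: [-0.057, 0.998, -0.001, 0.0]
wrist_force: [-2.2, -3.7, 7.4]
width: 24.3
```

>>> jog_arm(commands=[{"linear": [-0.15, 0, -1.21], "twist": [0, 0, 0]}, {"linear": [-0.15, 0, -1.21], "twist": [0, 0, 0]}, {"linear": [-0.33, 0, -1.18], "twist": [0, 0, 0]}, {"linear": [-0.33, 0, -1.18], "twist": [0, 0, 0]}, {"linear": [-0.51, 0, -1.11], "twist": [0, 0, 0]}, {"linear": [-0.51, 0, -1.11], "twist": [0, 0, 0]}, {"linear": [-0.66, 0, -1.03], "twist": [0, 0, 0]}, {"linear": [-0.66, 0, -1.03], "twist": [0, 0, 0]}, {"linear": [-0.81, 0, -0.92], "twist": [0, 0, 0]}, {"linear": [-0.81, 0, -0.92], "twist": [0, 0, 0]}, {"linear": [-0.94, 0, -0.79], "twist": [0, 0, 0]}, {"linear": [-0.94, 0, -0.79], "twist": [0, 0, 0]}])

```text
time: 4.95
position: [481.4, 307.3, 337.3]
eef_rot: [-0.057, 0.998, -0.001, -0.001]
wrist_force: [4.2, -3.4, -11.5]
width: 24.3
```

>>> jog_arm(commands=[{"linear": [-1.05, 0, -0.64], "twist": [0, 0, 0]}, {"linear": [-1.05, 0, -0.64], "twist": [0, 0, 0]}, {"linear": [-1.13, 0, -0.47], "twist": [0, 0, 0]}, {"linear": [-1.13, 0, -0.47], "twist": [0, 0, 0]}, {"linear": [-1.18, 0, -0.3], "twist": [0, 0, 0]}, {"linear": [-1.18, 0, -0.3], "twist": [0, 0, 0]}, {"linear": [-1.2, 0, -0.12], "twist": [0, 0, 0]}, {"linear": [-1.2, 0, -0.12], "twist": [0, 0, 0]}, {"linear": [0, 0, 0], "twist": [0, 0, 0]}])

```text
time: 5.85
position: [572.4, 317.8, 367.7]
eef_rot: [-0.056, 0.998, -0.001, -0.001]
wrist_force: [-1.2, -5.2, -5.6]
width: 24.2
```

```bash
python3 - <<'E'
from h import *
o=st();im=manip.read_camera('scene')
cv2.imwrite('pics/s2.png',cv2.resize(im[80:230,160:360],None,fx=3,fy=3))
E
```

```text
t 5.85 pos [572.4 317.8 367.7] yaw 1.684 F [-1.2 -5.2 -5.6] w 24.2 q1,7 [-0.62   1.159]
```

View pics/s2.png

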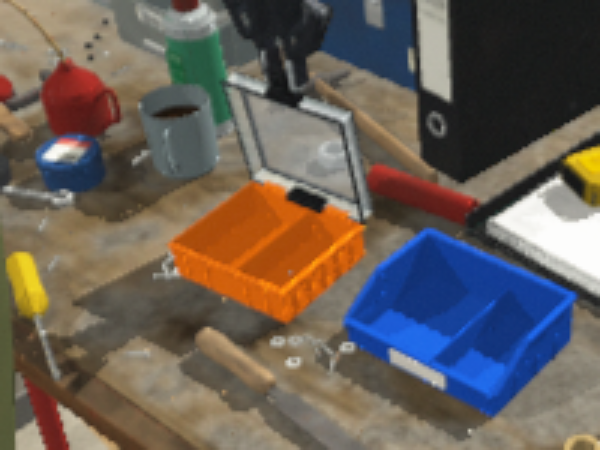

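The lid stands at about 1.5 rad with the gripper at its top. The two case compartments are visible at (230,235) and (300,250) in the crop. Next I release it and go over the stock.

>>> jog_arm(commands=[{"linear": [0, 0, 0], "twist": [0, 0, 0]}, {"linear": [0, 0, 0], "twist": [0, 0, 0]}, {"linear": [0, 0, 0], "twist": [0, 0, 0]}, {"linear": [0, 0, 0], "twist": [0, 0, 0]}, {"linear": [0, 0, 0], "twist": [0, 0, 0]}, {"linear": [0, 0, -2], "twist": [0, 0, 0]}, {"linear": [0, 0, -2], "twist": [0, 0, 0]}, {"linear": [0, 0, -2], "twist": [0, 0, 0]}], fingers=-1)

```text
time: 6.7
position: [571.5, 318.4, 429.0]
eef_rot: [-0.057, 0.998, 0.0, 0.0]
wrist_force: [0.1, 0.6, 0.4]
width: 85.6
```

>>> jog_arm(commands=[{"linear": [0.98, -4.8, 0], "twist": [0, 0, 0]}, {"linear": [0.98, -4.8, 0], "twist": [0, 0, 0]}, {"linear": [0.98, -4.8, 0], "twist": [0, 0, 0]}, {"linear": [0.98, -4.8, 0], "twist": [0, 0, 0]}, {"linear": [0.98, -4.8, 0], "twist": [0, 0, 0]}, {"linear": [0.98, -4.8, 0], "twist": [0, 0, 0]}, {"linear": [0.98, -4.8, 0], "twist": [0, 0, 0]}, {"linear": [0.98, -4.8, 0], "twist": [0, 0, 0]}, {"linear": [0.98, -4.8, 0], "twist": [0, 0, 0]}, {"linear": [0.98, -4.8, 0], "twist": [0, 0, 0]}, {"linear": [0.98, -4.8, 0], "twist": [0, 0, 0]}, {"linear": [0.98, -4.8, 0], "twist": [0, 0, 0]}])

```text
time: 7.9
position: [520.0, -269.1, 428.7]
eef_rot: [-0.057, 0.998, -0.0, 0.001]
wrist_force: [0.1, 0.1, 0.4]
width: 85.4
```

>>> jog_arm(commands=[{"linear": [0, 0, 0], "twist": [0, 0, 0]}, {"linear": [0, 0, 0], "twist": [0, 0, 0]}])

```text
time: 8.1
position: [519.9, -268.8, 428.2]
eef_rot: [-0.055, 0.998, 0.0, 0.0]
wrist_force: [0.4, 1.2, 0.6]
width: 85.2
```

```bash
python3 - <<'E'
from h import *
o=st();im=manip.read_camera('wrist');C=cam('wrist',o);M={}
for n,z in (('union_mid',48),('tape_mid',14),('elbow_mid',21),('reducer_mid',60),('hemp_mid',56)):
    for i,r in enumerate(manip.regions_of('wrist',n)):
        m=r['mask'];M[f'{n}{i}']=m;(u,v),rad=cv2.minEnclosingCircle(np.argwhere(m)[:,::-1].astype(np.float32))
        print(n,round(r['score'],2),r['point'],m.sum(),'circ',round(u),round(v),round(rad),'top',back(C,[u,v],z)[0].round())
np.savez('mw.npz',pos=o['position'],rot=o['eef_rot'],**M)
cv2.imwrite('pics/w3.png',im)
s=manip.read_camera('scene')
for r in manip.regions_of('scene','case_lid'): print('lid',r['score'],r['point'],r['mask'].sum())
cv2.imwrite('pics/s3.png',s)
E
```

```text
t 8.1 pos [ 519.9 -268.8  428.2] yaw 1.681 F [0.4 1.2 0.6] w 85.2 q1,7 [-0.01   2.188]
union_mid 0.73 [438.9, 120.3] 1529 circ 440 124 24 top [ 463. -155.   48.]
tape_mid 0.93 [322.1, 108.6] 1919 circ 316 104 27 top [ 459. -282.   14.]
tape_mid 0.91 [205.1, 12.1] 685 circ 202 4 21 top [ 376. -405.   14.]
tape_mid 0.31 [207.9, 103.1] 1804 circ 203 104 29 top [ 474. -405.   14.]
elbow_mid 0.92 [310.9, 224.1] 2278 circ 312 222 38 top [ 597. -272.   21.]
reducer_mid 0.87 [208.7, 104.4] 1820 circ 203 105 29 top [ 470. -389.   60.]
hemp_mid 0.6 [220.6, 199.2] 3193 circ 218 199 34 top [ 566. -374.   56.]
lid 0.89 [259.7, 128.4] 1589
```

View pics/w3.png

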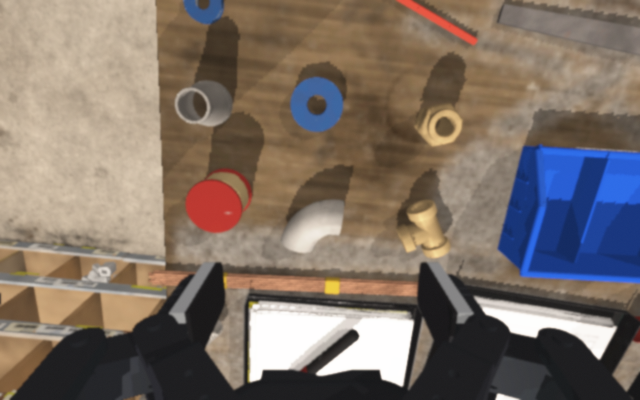

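The wrist picture shows the union at (440,124) with a tee look-alike at (425,230). The large tape is at (316,104) and the small one at (203,5). The reducer is at (203,105), the elbow at (312,225) and the hemp reel at (217,200). The next close crop settles the union and elbow orientations.

```bash
python3 - <<'E'
from h import *
im=cv2.imread('pics/w3.png')
a=cv2.resize(im[95:155,405:475],(560,480),interpolation=cv2.INTER_CUBIC)[:, :400]
a=cv2.resize(im[95:155,415:465],(400,480),interpolation=cv2.INTER_CUBIC)
b=cv2.resize(im[190:262,275:353],(400,369),interpolation=cv2.INTER_CUBIC)
c=np.zeros((480,800,3),np.uint8);c[:,:400]=a;c[:369,400:]=b
cv2.imwrite('pics/c3.png',c)
d=np.load('mw.npz');o=dict(position=d['pos'],eef_rot=d['rot']);C=cam('wrist',o)
m=d['elbow_mid0'].astype(np.uint8)
cn=max(cv2.findContours(m,0,cv2.CHAIN_APPROX_NONE)[0],key=len)[:,0]
# world outline at z=21 plane (approx)
W=back(C,cn,21)[:,:2].astype(np.float32)
print('elbow rect',cv2.minAreaRect(W))
print(cv2.boxPoints(cv2.minAreaRect(W)), 'centroid',back(C,[np.argwhere(m)[:,1].mean(),np.argwhere(m)[:,0].mean()],21))
m=d['union_mid0'].astype(np.uint8);cn=max(cv2.findContours(m,0,2)[0],key=len)[:,0]
print('union rect',cv2.minAreaRect(cn))
s=cv2.imread('pics/s3.png')
E
```

```text
elbow rect ((600.3095092773438, -270.2860107421875), (51.32181167602539, 92.99947357177734), 40.49131774902344)
[[ 550.6   -251.585]
 [ 610.988 -322.312]
 [ 650.019 -288.987]
 [ 589.631 -218.26 ]] centroid [[ 599.201 -270.755   21.   ]]
union rect ((438.760009765625, 122.68002319335938), (43.600006103515625, 42.80000686645508), 53.130104064941406)
```

View pics/c3.png

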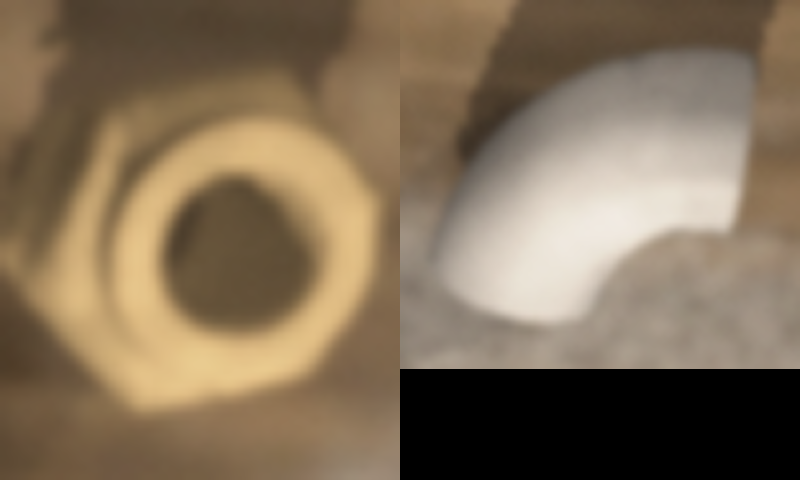

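The crop shows the union's hex corners at crop (135,410), (310,375), (378,195) and (20,265), so one flat pair's normal lies at about 16° world. The elbow is a plain 90° arc opening to the lower right.

```bash
cat > elbow.py <<'E'
from h import *
from scipy.optimize import minimize
def fitelbow(C,m,g):
    a,b=np.meshgrid(np.linspace(-np.pi/4,np.pi/4,40),np.linspace(0,2*np.pi,40))
    def sil(q):
        x,y,t,Rr=q;rad=Rr+21*np.cos(b)
        mx=(Rr+21+(Rr-21)*.7071)/2   # middle of outline along symmetry axis
        X=(rad*np.cos(a)-mx);Y=rad*np.sin(a)   # local: +X = outward bulge
        P=np.c_[(x+np.cos(t)*X-np.sin(t)*Y).ravel(),(y+np.sin(t)*X+np.cos(t)*Y).ravel(),(21+21*np.sin(b)).ravel()]
        uv=(proj(C,P)*4).reshape(40,40,2).astype(np.int32);s=np.zeros((1600,2560),np.uint8)
        for i in range(39):
            cv2.fillConvexPoly(s,cv2.convexHull(np.r_[uv[:,i],uv[:,i+1]]),255)
        return cv2.resize(s,(640,400),interpolation=cv2.INTER_AREA)/255.
    f=lambda q:np.abs(sil(q)-m).sum()/m.sum()
    return minimize(f,g,method='Nelder-Mead',options=dict(initial_simplex=np.array([g]+[np.array(g)+np.eye(4)[i]*[12,12,.2,6][i] for i in range(4)]),maxiter=150))
E
python3 - <<'E'
from elbow import *
d=np.load('mw.npz');o=dict(position=d['pos'],eef_rot=d['rot']);C=cam('wrist',o)
print('union',back(C,[444.6,125.8],48),'tape',back(C,[316,104],14))
for t in (2.4,2.8,3.6):
    r=fitelbow(C,d['elbow_mid0'],[599,-271,t,42]);print(r.x,r.fun)
o=st();u=back(C,[444.6,125.8],48)[0]
to(o,[u[0],u[1],320],.285)
E
```

```text
union [[ 464.955 -148.867   48.   ]] tape [[ 459.673 -281.529   14.   ]]
[ 599.175 -268.808    3.82    44.711] 0.030026338893766463
[ 599.18  -268.745    3.823   44.701] 0.030308664291001736
[ 599.174 -268.816    3.821   44.474] 0.029998794952572773
t 8.5 pos [ 520.8 -266.4  428.2] yaw 1.687 F [0.1 0.1 0.2] w 85.4 q1,7 [-0.013  2.188]
twist 1.402 then cm [12.85 -2.06 10.82]
```

>>> jog_arm(commands=[{"linear": [0, 0, 1.1], "twist": [0, 0, 0.14]}, {"linear": [0, 0, 1.1], "twist": [0, 0, 0.14]}, {"linear": [0, 0, 1.1], "twist": [0, 0, 0.14]}, {"linear": [0, 0, 1.1], "twist": [0, 0, 0.14]}, {"linear": [0, 0, 1.1], "twist": [0, 0, 0.14]}, {"linear": [0, 0, 1.1], "twist": [0, 0, 0.14]}, {"linear": [0, 0, 1.1], "twist": [0, 0, 0.14]}, {"linear": [0, 0, 1.1], "twist": [0, 0, 0.14]}, {"linear": [0, 0, 1.1], "twist": [0, 0, 0.14]}, {"linear": [0, 0, 1.1], "twist": [0, 0, 0.14]}])

```text
time: 9.5
position: [520.6, -266.9, 317.8]
eef_rot: [0.601, 0.799, 0.0, 0.0]
wrist_force: [-0.1, 0.7, 0.1]
width: 85.6
```

>>> jog_arm(commands=[{"linear": [4.3, -0.7, 0], "twist": [0, 0, 0]}, {"linear": [4.3, -0.7, 0], "twist": [0, 0, 0]}, {"linear": [4.3, -0.7, 0], "twist": [0, 0, 0]}, {"linear": [0, 0, 0], "twist": [0, 0, 0]}, {"linear": [0, 0, 0], "twist": [0, 0, 0]}])

```text
time: 10.0
position: [464.1, -148.4, 318.5]
eef_rot: [0.598, 0.801, 0.001, 0.0]
wrist_force: [0.2, -0.0, 0.5]
width: 85.6
```

```bash
python3 - <<'E'
from h import *
o=st();im=manip.read_camera('wrist');C=cam('wrist',o)
for r in manip.regions_of('wrist','union_mid'):
    m=r['mask'];(u,v),rad=cv2.minEnclosingCircle(np.argwhere(m)[:,::-1].astype(np.float32));print(r['score'],r['point'],m.sum(),u,v,rad,back(C,[u,v],30))
to(o,[465,-149,177],.285)
print('gp',proj(C,o['position']-[0,0,150]))
cv2.imwrite('pics/w4.png',im)
E
```

```text
t 10.0 pos [ 464.1 -148.4  318.5] yaw 0.288 F [ 0.2 -0.   0.5] w 85.6 q1,7 [-0.326  0.565]
0.78 [316.3, 192.3] 2362 318.0096435546875 189.99420166015625 30.011293411254883 [[ 464.098 -146.038   30.   ]]
twist 0.003 then cm [-0.08  0.07 14.15]
gp [[314.481 293.032]]
```

View pics/w4.png

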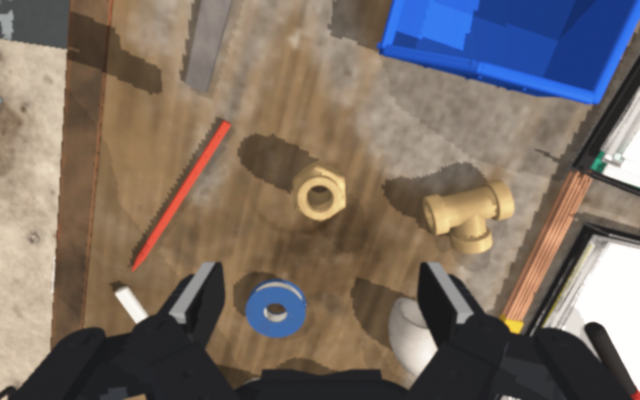

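The union sits at (320,195) between the jaws with its flats facing them. The tee at (470,215) is well clear, so I descend and grip.

>>> jog_arm(commands=[{"linear": [-0.1, 0.05, 4], "twist": [0, 0, 0]}, {"linear": [0, 0, 4], "twist": [0, 0, 0]}, {"linear": [0, 0, 4], "twist": [0, 0, 0]}, {"linear": [0, 0, 2.1], "twist": [0, 0, 0]}, {"linear": [0, 0, 0], "twist": [0, 0, 0]}])

```text
time: 10.6
position: [463.4, -151.3, 174.2]
eef_rot: [0.6, 0.8, -0.002, -0.002]
wrist_force: [-0.5, -1.3, 0.1]
width: 85.2
```

>>> jog_arm(commands=[{"linear": [0, 0, 0], "twist": [0, 0, 0]}, {"linear": [0, 0, 0], "twist": [0, 0, 0]}, {"linear": [0, 0, 0], "twist": [0, 0, 0]}, {"linear": [0, 0, 0], "twist": [0, 0, 0]}, {"linear": [0, 0, 0], "twist": [0, 0, 0]}, {"linear": [0, 0, 0], "twist": [0, 0, 0]}, {"linear": [0, 0, 0], "twist": [0, 0, 0]}], fingers=1)

```text
time: 11.3
position: [465.7, -150.7, 178.8]
eef_rot: [0.6, 0.8, 0.001, 0.001]
wrist_force: [-1.7, -1.0, 6.0]
width: 39.7
```

>>> jog_arm(commands=[{"linear": [0, 0, -3], "twist": [0, 0, 0]}, {"linear": [0, 0, -4], "twist": [0, 0, 0]}, {"linear": [0, 0, -4], "twist": [0, 0, 0]}, {"linear": [0, 0, -4], "twist": [0, 0, 0]}, {"linear": [0, 0, 0], "twist": [0, 0, 0]}])

```text
time: 11.8
position: [466.6, -151.2, 333.1]
eef_rot: [0.6, 0.8, 0.003, 0.005]
wrist_force: [1.7, -0.3, -1.5]
width: 39.9
```

```bash
python3 - <<'E'
from h import *
o=st()
c,s=np.cos(.116),np.sin(.116)
f=lambda x,y:[508+c*x-s*y,310+s*x+c*y]
for n,P in (('narrow',f(-5,-43)),('wide',f(-5,34))): print(n,P); to(o,P+[330],.116)
E
```

```text
t 11.8 pos [ 466.6 -151.2  333.1] yaw 0.285 F [ 1.7 -0.3 -1.5] w 39.9 q1,7 [-0.343  0.561]
narrow [np.float64(508.01042339774216), np.float64(266.710279611058)]
twist 0.169 then cm [41.03  8.95  0.31]
wide [np.float64(499.09844142353353), np.float64(343.1928042640229)]
twist 0.169 then cm [48.73  8.95  0.31]
```

>>> jog_arm(commands=[{"linear": [0, 0, 0], "twist": [0, 0, 0.085]}, {"linear": [0, 0, 0], "twist": [0, 0, 0.085]}, {"linear": [4.5, 1, 0], "twist": [0, 0, 0]}, {"linear": [4.5, 1, 0], "twist": [0, 0, 0]}, {"linear": [4.5, 1, 0], "twist": [0, 0, 0]}, {"linear": [4.5, 1, 0], "twist": [0, 0, 0]}, {"linear": [4.5, 1, 0], "twist": [0, 0, 0]}, {"linear": [4.5, 1, 0], "twist": [0, 0, 0]}, {"linear": [4.5, 1, 0], "twist": [0, 0, 0]}, {"linear": [4.5, 1, 0], "twist": [0, 0, 0]}, {"linear": [4.5, 1, 0], "twist": [0, 0, 0]}, {"linear": [0.5, 0, 0], "twist": [0, 0, 0]}])

```text
time: 13.0
position: [505.3, 274.7, 326.1]
eef_rot: [0.662, 0.75, 0.001, -0.002]
wrist_force: [-1.1, 0.3, -2.8]
width: 39.8
```

>>> jog_arm(commands=[{"linear": [0, 0, 2], "twist": [0, 0, 0]}, {"linear": [0, 0, 2], "twist": [0, 0, 0]}, {"linear": [0, 0, 0], "twist": [0, 0, 0]}])

```text
time: 13.3
position: [505.6, 266.3, 283.5]
eef_rot: [0.665, 0.747, -0.003, -0.001]
wrist_force: [-1.4, -0.4, -2.4]
width: 39.5
```

```bash
python3 - <<'E'
from h import *
o=st();im=manip.read_camera('wrist');C=cam('wrist',o)
to(o,[508,266.7,184],.116)
c,s=np.cos(.116),np.sin(.116)
for P in ([-65,-11,44],[-65,-76,45],[65,-11,44],[65,-76,45],[-65,-7,44],[-65,76,45],[65,76,45],[-68,-79.5,45],[-68,79.5,45],[68,-79.5,45]):
    w=[508+c*P[0]-s*P[1],310+s*P[0]+c*P[1],P[2]];u=proj(C,w)[0]
    cv2.circle(im,tuple(int(v) for v in u),2,(255,0,255),-1)
cv2.imwrite('pics/w5.png',im)
E
```

```text
t 13.3 pos [505.6 266.3 283.5] yaw 0.115 F [-1.4 -0.4 -2.4] w 39.5 q1,7 [-0.75  -0.361]
twist -0.001 then cm [0.01 0.25 9.95]
```

View pics/w5.png

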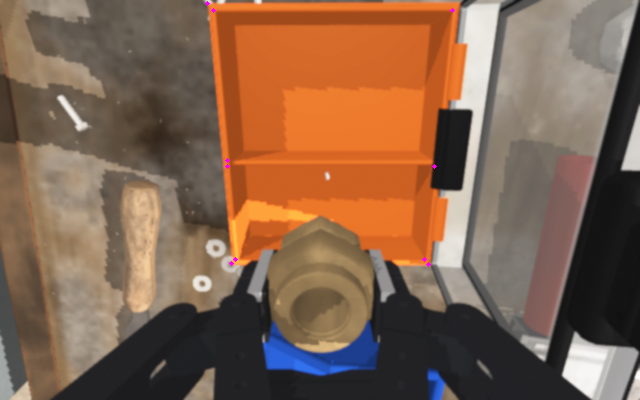

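The case sits where predicted, with corners at (212,8), (455,8), (232,260) and the divider at row 160. The lid lies back on the right and the union is held above the narrow compartment.

>>> jog_arm(commands=[{"linear": [0, 0.2, 3], "twist": [0, 0, 0]}, {"linear": [0, 0, 3], "twist": [0, 0, 0]}, {"linear": [0, 0, 2], "twist": [0, 0, 0]}, {"linear": [0, 0, 1], "twist": [0, 0, 0]}, {"linear": [0, 0, 0.6], "twist": [0, 0, 0]}, {"linear": [0, 0, 0.3], "twist": [0, 0, 0]}, {"linear": [0, 0, 0], "twist": [0, 0, 0]}, {"linear": [0, 0, 0], "twist": [0, 0, 0]}])

```text
time: 14.15
position: [509.6, 267.8, 189.2]
eef_rot: [0.665, 0.747, 0.001, 0.0]
wrist_force: [0.1, 0.3, -1.9]
width: 39.9
```

>>> jog_arm(commands=[{"linear": [0, 0, 0], "twist": [0, 0, 0]}, {"linear": [0, 0, 0], "twist": [0, 0, 0]}, {"linear": [0, 0, 0], "twist": [0, 0, 0]}, {"linear": [0, 0, 0], "twist": [0, 0, 0]}, {"linear": [0, 0, 0], "twist": [0, 0, 0]}, {"linear": [0, 0, -2], "twist": [0, 0, 0]}, {"linear": [0, 0, -3], "twist": [0, 0, 0]}, {"linear": [0, 0, -4], "twist": [0, 0, 0]}, {"linear": [0, 0, -4], "twist": [0, 0, 0]}], fingers=-0.6)

```text
time: 15.05
position: [508.9, 267.4, 319.1]
eef_rot: [0.665, 0.747, -0.0, -0.0]
wrist_force: [0.9, 0.3, -0.4]
width: 68.1
```

```bash
python3 - <<'E'
from h import *
o=st()
to(o,[459.7,-281.5,320],.116)
E
```

```text
t 15.05 pos [508.9 267.4 319.1] yaw 0.115 F [ 0.9  0.3 -0.4] w 68.1 q1,7 [-0.754 -0.366]
twist -0.001 then cm [-53.95 -11.24  -0.09]
```

>>> jog_arm(commands=[{"linear": [-4.5, -0.94, 0], "twist": [0, 0, 0]}, {"linear": [-4.5, -0.94, 0], "twist": [0, 0, 0]}, {"linear": [-4.5, -0.94, 0], "twist": [0, 0, 0]}, {"linear": [-4.5, -0.94, 0], "twist": [0, 0, 0]}, {"linear": [-4.5, -0.94, 0], "twist": [0, 0, 0]}, {"linear": [-4.5, -0.94, 0], "twist": [0, 0, 0]}, {"linear": [-4.5, -0.94, 0], "twist": [0, 0, 0]}, {"linear": [-4.5, -0.94, 0], "twist": [0, 0, 0]}, {"linear": [-4.5, -0.94, 0], "twist": [0, 0, 0]}, {"linear": [-4.5, -0.94, 0], "twist": [0, 0, 0]}, {"linear": [-4.5, -0.94, 0], "twist": [0, 0, 0]}, {"linear": [-4.5, -0.94, 0], "twist": [0, 0, 0]}], fingers=-1)

```text
time: 16.25
position: [458.6, -283.5, 318.4]
eef_rot: [0.665, 0.747, 0.0, 0.0]
wrist_force: [0.8, 0.0, -0.3]
width: 85.3
```

>>> jog_arm(commands=[{"linear": [0, 0, 5], "twist": [0, 0, 0]}, {"linear": [0, 0, 0], "twist": [0, 0, 0]}, {"linear": [0, 0, 0], "twist": [0, 0, 0]}])

```text
time: 16.55
position: [458.9, -281.2, 267.7]
eef_rot: [0.665, 0.747, -0.0, -0.001]
wrist_force: [0.9, 0.2, 1.2]
width: 85.3
```

```bash
python3 - <<'E'
from h import *
o=st();im=manip.read_camera('wrist');C=cam('wrist',o)
for r in manip.regions_of('wrist','tape_mid'):
    m=r['mask'];(u,v),rad=cv2.minEnclosingCircle(np.argwhere(m)[:,::-1].astype(np.float32));print(r['score'],r['point'],m.sum(),u,v,rad,back(C,[u,v],8))
to(o,[459.7,-281.5,172],.116)
a=im.copy()
s=manip.read_camera('scene')
for r in manip.regions_of('scene','union_mid'): print('scene union',round(r['score'],2),r['point'],r['mask'].sum())
b=cv2.resize(s[100:200,190:310],(480,400))
c=np.zeros((400,800,3),np.uint8);c[:,:320]=cv2.resize(a[100:400,200:440],(320,400));c[:,320:]=b;cv2.imwrite('pics/c4.png',c)
E
```

```text
t 16.55 pos [ 458.9 -281.2  267.7] yaw 0.115 F [0.9 0.2 1.2] w 85.3 q1,7 [-0.133  0.767]
0.89 [213.2, 341.2] 325 213.5 337.0 16.919023513793945 [[ 386.191 -405.254    8.   ]]
0.65 [317.5, 214.8] 4778 319.5782470703125 204.2530517578125 41.58041000366211 [[ 459.823 -280.188    8.   ]]
twist -0.001 then cm [-0.04  0.08  9.57]
scene union 0.72 [254.2, 165.0] 166
```

View pics/c4.png

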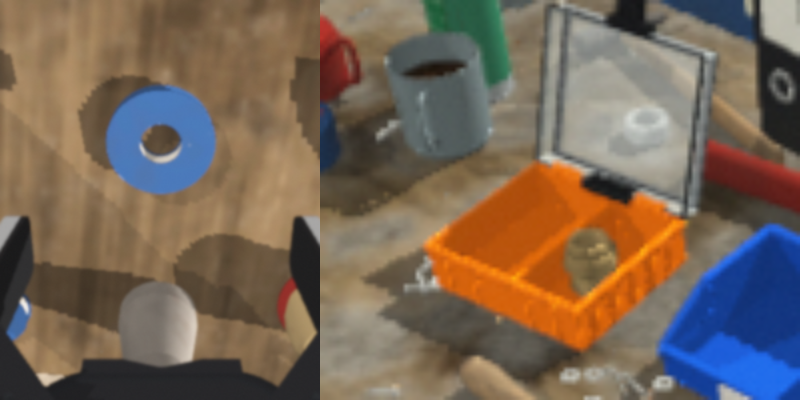

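The union stands upright in the narrow compartment and the tape is centred under the jaws.

>>> jog_arm(commands=[{"linear": [0, 0.08, 4], "twist": [0, 0, 0]}, {"linear": [0, 0, 3], "twist": [0, 0, 0]}, {"linear": [0, 0, 1.8], "twist": [0, 0, 0]}, {"linear": [0, 0, 1], "twist": [0, 0, 0]}, {"linear": [0, 0, 0], "twist": [0, 0, 0]}, {"linear": [0, 0, 0], "twist": [0, 0, 0]}])

```text
time: 17.35
position: [460.6, -281.9, 171.4]
eef_rot: [0.665, 0.747, 0.0, 0.001]
wrist_force: [0.3, 0.0, 0.0]
width: 85.3
```

>>> jog_arm(commands=[{"linear": [0, 0, 0], "twist": [0, 0, 0]}, {"linear": [0, 0, 0], "twist": [0, 0, 0]}, {"linear": [0, 0, 0], "twist": [0, 0, 0]}, {"linear": [0, 0, 0], "twist": [0, 0, 0]}, {"linear": [0, 0, 0], "twist": [0, 0, 0]}, {"linear": [0, 0, 0], "twist": [0, 0, 0]}], fingers=1)

```text
time: 17.95
position: [460.4, -282.0, 171.6]
eef_rot: [0.665, 0.747, 0.001, 0.001]
wrist_force: [-1.6, 1.5, 7.1]
width: 48.8
```

>>> jog_arm(commands=[{"linear": [0, 0, -3], "twist": [0, 0, 0]}, {"linear": [0, 0, -4], "twist": [0, 0, 0]}, {"linear": [0, 0, -4], "twist": [0, 0, 0]}, {"linear": [0, 0, -4], "twist": [0, 0, 0]}, {"linear": [0, 0, 0], "twist": [0, 0, 0]}])

```text
time: 18.45
position: [461.3, -283.4, 326.1]
eef_rot: [0.665, 0.746, 0.002, 0.005]
wrist_force: [0.2, -0.5, -0.6]
width: 48.5
```

```bash
python3 - <<'E'
from h import *
o=st()
to(o,[499,344.5,280],.116)
manip.read_camera('wrist')
for r in manip.regions_of('wrist','tape_mid'):
    m=r['mask'];print(r['score'],r['point'],m.sum(),'gp',proj(cam('wrist',o),o['position']-[0,0,165]))
E
```

```text
t 18.45 pos [ 461.3 -283.4  326.1] yaw 0.115 F [ 0.2 -0.5 -0.6] w 48.5 q1,7 [-0.169  0.727]
twist -0.001 then cm [61.93 11.01  4.61]
0.97 [203.4, 288.9] 823 gp [[311.547 273.103]]
0.81 [315.2, 281.8] 11836 gp [[311.547 273.103]]
```

```bash
python3 - <<'E'
from h import *
im=manip.read_camera('wrist')
cv2.imwrite('pics/w6.png',im)
E
```

```text
(no output)
```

View pics/w6.png

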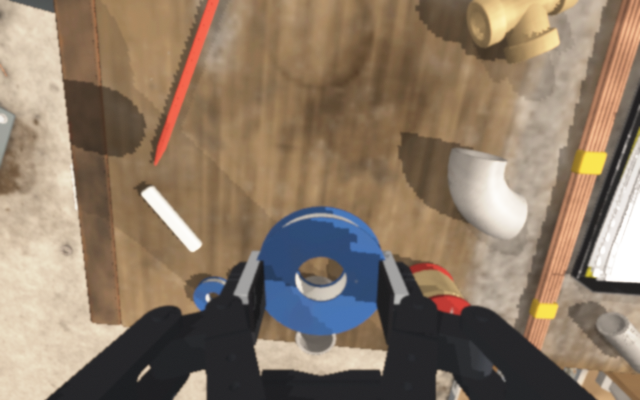

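The tape is held flat between the jaws at about (322,270). Carry it to the wide compartment.

>>> jog_arm(commands=[{"linear": [4.7, 0.85, 0], "twist": [0, 0, 0]}, {"linear": [4.7, 0.85, 0], "twist": [0, 0, 0]}, {"linear": [4.7, 0.85, 0], "twist": [0, 0, 0]}, {"linear": [4.7, 0.85, 0], "twist": [0, 0, 0]}, {"linear": [4.7, 0.85, 0], "twist": [0, 0, 0]}, {"linear": [4.7, 0.85, 0], "twist": [0, 0, 0]}, {"linear": [4.7, 0.85, 0], "twist": [0, 0, 0]}, {"linear": [4.7, 0.85, 0], "twist": [0, 0, 0]}, {"linear": [4.7, 0.85, 0], "twist": [0, 0, 0]}, {"linear": [4.7, 0.85, 0], "twist": [0, 0, 0]}, {"linear": [4.7, 0.85, 0], "twist": [0, 0, 0]}, {"linear": [4.7, 0.85, 0], "twist": [0, 0, 0]}])

```text
time: 19.8
position: [495.7, 291.8, 317.8]
eef_rot: [0.665, 0.747, -0.002, -0.001]
wrist_force: [1.7, 0.1, 0.1]
width: 48.8
```

>>> jog_arm(commands=[{"linear": [4.7, 0.85, 0], "twist": [0, 0, 0]}, {"linear": [0.8, 0, 2], "twist": [0, 0, 0]}, {"linear": [0, 0, 3], "twist": [0, 0, 0]}, {"linear": [0, 0, 0], "twist": [0, 0, 0]}, {"linear": [0, 0, 0], "twist": [0, 0, 0]}])

```text
time: 20.3
position: [498.2, 345.1, 268.4]
eef_rot: [0.666, 0.746, -0.002, -0.0]
wrist_force: [0.1, 0.1, 0.3]
width: 49.1
```

```bash
python3 - <<'E'
from h import *
o=st()
to(o,[499,344.5,178],.116)
E
```

```text
t 20.3 pos [498.2 345.1 268.4] yaw 0.114 F [0.1 0.1 0.3] w 49.1 q1,7 [-0.838 -0.472]
twist -0.002 then cm [-0.07  0.07  9.04]
```

>>> jog_arm(commands=[{"linear": [0, 0, 3], "twist": [0, 0, 0]}, {"linear": [0, 0, 2.5], "twist": [0, 0, 0]}, {"linear": [0, 0, 1.5], "twist": [0, 0, 0]}, {"linear": [0, 0, 1], "twist": [0, 0, 0]}, {"linear": [0, 0, 0.6], "twist": [0, 0, 0]}, {"linear": [0, 0, 0.4], "twist": [0, 0, 0]}, {"linear": [0, 0, 0], "twist": [0, 0, 0]}, {"linear": [0, 0, 0], "twist": [0, 0, 0]}])

```text
time: 21.1
position: [498.9, 346.1, 180.9]
eef_rot: [0.665, 0.747, 0.001, 0.0]
wrist_force: [-0.8, -0.3, -1.1]
width: 48.9
```

>>> jog_arm(commands=[{"linear": [0, 0, 0], "twist": [0, 0, 0]}, {"linear": [0, 0, 0], "twist": [0, 0, 0]}, {"linear": [0, 0, 0], "twist": [0, 0, 0]}, {"linear": [0, 0, 0], "twist": [0, 0, 0]}, {"linear": [0, 0, 0], "twist": [0, 0, 0]}, {"linear": [0, 0, -2], "twist": [0, 0, 0]}, {"linear": [0, 0, -3], "twist": [0, 0, 0]}, {"linear": [0, 0, -4], "twist": [0, 0, 0]}, {"linear": [0, 0, -4], "twist": [0, 0, 0]}, {"linear": [-2.5, 0, -4], "twist": [0, 0, 0]}, {"linear": [-2.5, 0, -4], "twist": [0, 0, 0]}], fingers=-0.9)

```text
time: 22.2
position: [503.8, 296.2, 391.7]
eef_rot: [0.665, 0.747, 0.0, -0.0]
wrist_force: [1.0, -0.1, -1.1]
width: 81.2
```

```bash
python3 - <<'E'
from h import *
o=st();im=manip.read_camera('wrist');cv2.imwrite('pics/w7.png',im)
C=cam('wrist',o)
for r in manip.regions_of('wrist','tape_mid'):
    m=r['mask'];(u,v),rad=cv2.minEnclosingCircle(np.argwhere(m)[:,::-1].astype(np.float32));print(r['score'],r['point'],m.sum(),u,v,rad,back(C,[u,v],14))
c,s=np.cos(.116),np.sin(.116)
for a in (1.5,1.9,1.95):
  x=68-163*np.cos(a+.05);z=45+163*np.sin(a+.05)
  print(a,'tab',508+c*x,310+s*x,z)
E
```

```text
t 22.2 pos [503.8 296.2 391.7] yaw 0.117 F [ 1.  -0.1 -1.1] w 81.2 q1,7 [-0.805 -0.419]
0.56 [330.2, 120.9] 2434 322.0 118.0 30.413911819458008 [[501.681 347.699  14.   ]]
1.5 tab 572.1762312310991 317.4780143372533 207.96475356286518
1.9 tab 635.4769753202861 324.8540141860626 196.4204335456307
1.95 tab 642.9190814043279 325.72119156510536 193.21548057258613
```

View pics/w7.png

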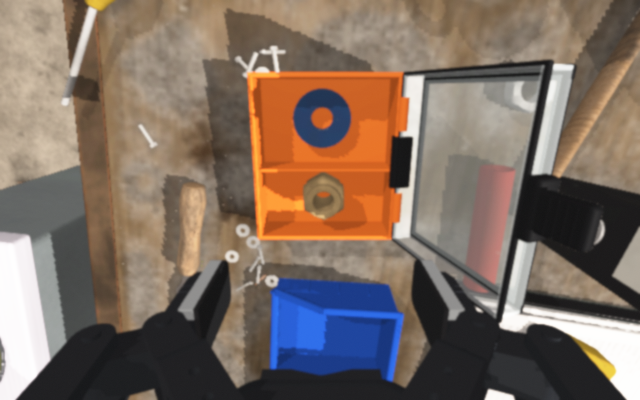

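Both parts lie as asked: the tape flat at (322,118) in the wide compartment and the union standing at (322,197). The lid is open on the right. The binder at (585,235) stands close behind it, so I check the clearance before going for the tab.

```bash
python3 - <<'E'
from h import *
o=st();Cw=cam('wrist',o);C=cam('scene')
b=back(C,[[300,133],[310,138],[365,108]],0);print('binder base',b)
for z in (250,280,300,320): print(z,back(C,[[299,48],[321,64],[369,33]],z)[:,:2].ravel())
print('tab in wrist',proj(Cw,[[635,325,196],[639,325.3,209],[628,324,175]]))
print('binder base in wrist',proj(Cw,b))
E
```

```text
t 22.3 pos [507.2 292.5 397.3] yaw 0.109 F [ 1.   0.7 -0.5] w 81.1 q1,7 [-0.802 -0.42 ]
binder base [[ 768.09   316.773    0.   ]
 [ 766.221  265.686    0.   ]
 [1071.051  228.744    0.   ]]
250 [ 906.038  427.146  848.885  276.698 1185.34   308.449]
280 [ 850.023  375.168  796.036  233.057 1113.85   263.048]
300 [ 812.679  340.516  760.804  203.962 1066.189  232.781]
320 [ 775.336  305.865  725.572  174.868 1018.529  202.514]
tab in wrist [[553.948 208.888]
 [579.14  217.814]
 [518.63  197.495]]
binder base in wrist [[548.477 168.551]
 [533.097 211.028]
 [761.517 263.081]]
```

>>> jog_arm(commands=[{"linear": [0, 0, -0.3], "twist": [0, 0, -0.143]}, {"linear": [0, 0, -0.3], "twist": [0, 0, -0.143]}, {"linear": [0, 0, -0.3], "twist": [0, 0, -0.143]}, {"linear": [0, 0, -0.3], "twist": [0, 0, -0.143]}, {"linear": [0, 0, -0.3], "twist": [0, 0, -0.143]}, {"linear": [0, 0, -0.3], "twist": [0, 0, -0.143]}, {"linear": [0, 0, -0.3], "twist": [0, 0, -0.143]}, {"linear": [0, 0, -0.3], "twist": [0, 0, -0.143]}, {"linear": [0, 0, -0.3], "twist": [0, 0, -0.143]}, {"linear": [0, 0, -0.3], "twist": [0, 0, -0.143]}, {"linear": [0, 0, -0.3], "twist": [0, 0, -0.143]}, {"linear": [0, 0, 0], "twist": [0, 0, 0]}], fingers=-1)

```text
time: 23.5
position: [504.2, 296.5, 422.9]
eef_rot: [-0.059, 0.998, 0.0, -0.0]
wrist_force: [0.8, -0.3, 0.1]
width: 85.4
```

```bash
python3 - <<'E'
from h import *
o=st();to(o,[635.5,325,357.5],1.687)
E
```

```text
t 23.5 pos [504.2 296.5 422.9] yaw 1.689 F [ 0.8 -0.3  0.1] w 85.4 q1,7 [-0.692  1.13 ]
twist 0.002 then cm [-13.37   1.31   6.54]
```

>>> jog_arm(commands=[{"linear": [-3.4, 0.33, 0], "twist": [0, 0, 0]}, {"linear": [-3.4, 0.33, 0], "twist": [0, 0, 0]}, {"linear": [-3.4, 0.33, 0], "twist": [0, 0, 0]}, {"linear": [-3.2, 0.33, 0], "twist": [0, 0, 0]}, {"linear": [0, 0, 2.5], "twist": [0, 0, 0]}, {"linear": [0, 0, 2.5], "twist": [0, 0, 0]}, {"linear": [0, 0, 1.5], "twist": [0, 0, 0]}, {"linear": [0, 0, 0], "twist": [0, 0, 0]}])

```text
time: 24.3
position: [635.0, 324.9, 354.5]
eef_rot: [-0.058, 0.998, -0.001, -0.003]
wrist_force: [-1.1, 0.3, 0.9]
width: 85.1
```

>>> jog_arm(commands=[{"linear": [0, 0, 0], "twist": [0, 0, 0]}, {"linear": [0, 0, 0], "twist": [0, 0, 0]}, {"linear": [0, 0, 0], "twist": [0, 0, 0]}, {"linear": [0, 0, 0], "twist": [0, 0, 0]}, {"linear": [0, 0, 0], "twist": [0, 0, 0]}, {"linear": [0, 0, 0], "twist": [0, 0, 0]}, {"linear": [0, 0, 0], "twist": [0, 0, 0]}, {"linear": [0, 0, 0], "twist": [0, 0, 0]}], fingers=1)

```text
time: 25.1
position: [636.0, 324.9, 359.6]
eef_rot: [-0.058, 0.998, 0.0, 0.001]
wrist_force: [-1.7, -1.8, 5.9]
width: 24.6
```

>>> jog_arm(commands=[{"linear": [1.04, 0, -0.3], "twist": [0, 0, 0]}, {"linear": [1.04, 0, -0.3], "twist": [0, 0, 0]}, {"linear": [1.04, 0, -0.3], "twist": [0, 0, 0]}, {"linear": [1.08, 0, -0.09], "twist": [0, 0, 0]}, {"linear": [1.08, 0, -0.09], "twist": [0, 0, 0]}, {"linear": [1.08, 0, -0.09], "twist": [0, 0, 0]}, {"linear": [1.2, 0, 0.12], "twist": [0, 0, 0]}, {"linear": [1.2, 0, 0.12], "twist": [0, 0, 0]}, {"linear": [1.18, 0, 0.3], "twist": [0, 0, 0]}, {"linear": [1.18, 0, 0.3], "twist": [0, 0, 0]}])

```text
time: 26.1
position: [524.5, 311.8, 363.1]
eef_rot: [-0.059, 0.998, 0.0, 0.001]
wrist_force: [0.8, -0.3, 8.6]
width: 24.6
```

>>> jog_arm(commands=[{"linear": [1.13, 0, 0.47], "twist": [0, 0, 0]}, {"linear": [1.13, 0, 0.47], "twist": [0, 0, 0]}, {"linear": [1.05, 0, 0.64], "twist": [0, 0, 0]}, {"linear": [1.05, 0, 0.64], "twist": [0, 0, 0]}, {"linear": [0.94, 0, 0.79], "twist": [0, 0, 0]}, {"linear": [0.94, 0, 0.79], "twist": [0, 0, 0]}, {"linear": [0.81, 0, 0.92], "twist": [0, 0, 0]}, {"linear": [0.81, 0, 0.92], "twist": [0, 0, 0]}])

```text
time: 26.9
position: [444.0, 302.7, 304.9]
eef_rot: [-0.059, 0.998, -0.001, -0.003]
wrist_force: [-4.4, -0.4, 7.5]
width: 24.4
```

>>> jog_arm(commands=[{"linear": [0.66, 0, 1.03], "twist": [0, 0, 0]}, {"linear": [0.66, 0, 1.03], "twist": [0, 0, 0]}, {"linear": [0.51, 0, 1.11], "twist": [0, 0, 0]}, {"linear": [0.51, 0, 1.11], "twist": [0, 0, 0]}, {"linear": [0.33, 0, 1.18], "twist": [0, 0, 0]}, {"linear": [0.33, 0, 1.18], "twist": [0, 0, 0]}, {"linear": [0.15, 0, 1.1], "twist": [0, 0, 0]}, {"linear": [0.15, 0, 1], "twist": [0, 0, 0]}])

```text
time: 27.7
position: [410.8, 298.8, 215.9]
eef_rot: [-0.059, 0.998, -0.001, -0.004]
wrist_force: [-5.4, -0.2, 4.6]
width: 24.2
```

>>> jog_arm(commands=[{"linear": [0, 0, 0], "twist": [0, 0, 0]}, {"linear": [0, 0, 0.2], "twist": [0, 0, 0]}, {"linear": [0, 0, 0], "twist": [0, 0, 0]}])

```text
time: 28.0
position: [410.9, 298.9, 214.3]
eef_rot: [-0.059, 0.998, -0.001, -0.004]
wrist_force: [-9.6, 1.1, 3.3]
width: 24.7
```

>>> jog_arm(commands=[{"linear": [0, 0, 0], "twist": [0, 0, 0]}, {"linear": [0, 0, 0], "twist": [0, 0, 0]}, {"linear": [0, 0, 0], "twist": [0, 0, 0]}, {"linear": [0, 0, 0], "twist": [0, 0, 0]}, {"linear": [0, 0, 0], "twist": [0, 0, 0]}, {"linear": [0, 0, -3], "twist": [0, 0, 0]}, {"linear": [0, 0, -4], "twist": [0, 0, 0]}, {"linear": [0, 0, -4], "twist": [0, 0, 0]}, {"linear": [0, 0, -4], "twist": [0, 0, 0]}], fingers=-1)

```text
time: 28.9
position: [414.4, 298.6, 367.2]
eef_rot: [-0.058, 0.998, -0.0, -0.0]
wrist_force: [-0.0, 0.8, -1.0]
width: 85.3
```

```bash
python3 - <<'E'
from h import *
o=st();im=manip.read_camera('scene')
m0=np.load('m.npz')['case_lid_0']
for r in manip.regions_of('scene','case_lid'):
    ys,xs=np.where(r['mask']);print(r['score'],r['mask'].sum(),xs.min(),xs.max(),ys.min(),ys.max(),'IoU with shut',(r['mask']&m0).sum()/(r['mask']|m0).sum())
cv2.imwrite('pics/s4.png',cv2.resize(im[110:210,190:310],(720,600),interpolation=cv2.INTER_CUBIC))
to(o,[599-2,-269-2,330],3.82-np.pi)
E
```

```text
t 28.9 pos [414.4 298.6 367.2] yaw 1.688 F [-0.   0.8 -1. ] w 85.3 q1,7 [-0.766  1.016]
0.92 1682 215 280 136 175 IoU with shut 0.9413439635535308
twist 1.009 then cm [-55.81 -21.53   3.72]
```

View pics/s4.png

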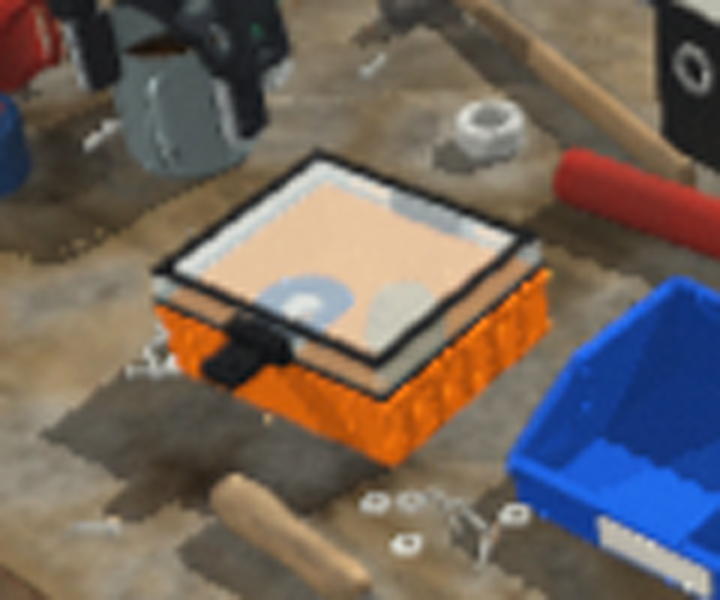

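The lid is shut; its extent (215–280, 136–175) matches the start, with the tape and union seen through it. Now the elbow.

>>> jog_arm(commands=[{"linear": [0, 0, 0], "twist": [0, 0, 0.126]}, {"linear": [0, 0, 0], "twist": [0, 0, 0.126]}, {"linear": [0, 0, 0], "twist": [0, 0, 0.126]}, {"linear": [0, 0, 0], "twist": [0, 0, 0.126]}, {"linear": [0, 0, 0], "twist": [0, 0, 0.126]}, {"linear": [0, 0, 0], "twist": [0, 0, 0.126]}, {"linear": [0, 0, 0], "twist": [0, 0, 0.126]}, {"linear": [0, 0, 0], "twist": [0, 0, 0.126]}])

```text
time: 29.8
position: [414.5, 298.7, 364.9]
eef_rot: [0.433, 0.901, -0.0, -0.0]
wrist_force: [0.1, 0.1, 0.4]
width: 85.3
```

>>> jog_arm(commands=[{"linear": [-4.65, -1.8, 0], "twist": [0, 0, 0]}, {"linear": [-4.65, -1.8, 0], "twist": [0, 0, 0]}, {"linear": [-4.65, -1.8, 0], "twist": [0, 0, 0]}, {"linear": [-4.65, -1.8, 0], "twist": [0, 0, 0]}, {"linear": [-4.65, -1.8, 0], "twist": [0, 0, 0]}, {"linear": [-4.65, -1.8, 0], "twist": [0, 0, 0]}, {"linear": [-4.65, -1.8, 0], "twist": [0, 0, 0]}, {"linear": [-4.65, -1.8, 0], "twist": [0, 0, 0]}, {"linear": [-4.65, -1.8, 0], "twist": [0, 0, 0]}, {"linear": [-4.65, -1.8, 0], "twist": [0, 0, 0]}, {"linear": [-4.65, -1.8, 0], "twist": [0, 0, 0]}, {"linear": [-4.65, -1.8, 0], "twist": [0, 0, 0]}])

```text
time: 31.0
position: [597.9, -272.5, 364.9]
eef_rot: [0.431, 0.903, -0.0, -0.0]
wrist_force: [0.4, 0.5, 0.2]
width: 85.4
```

>>> jog_arm(commands=[{"linear": [0, 0, 3], "twist": [0, 0, 0]}, {"linear": [0, 0, 3], "twist": [0, 0, 0]}, {"linear": [0, 0, 0], "twist": [0, 0, 0]}, {"linear": [0, 0, 0], "twist": [0, 0, 0]}])

```text
time: 31.4
position: [597.5, -270.5, 305.1]
eef_rot: [0.431, 0.903, -0.0, -0.001]
wrist_force: [0.7, -0.2, 0.7]
width: 85.6
```

```bash
python3 - <<'E'
from elbow import *
o=st();im=manip.read_camera('wrist');C=cam('wrist',o)
for r in manip.regions_of('wrist','elbow_mid')[:2]:
    print(r['score'],r['point'],r['mask'].sum(),back(C,r['point'],21))
    if 4000<r['mask'].sum()<20000:
        q=fitelbow(C,r['mask'],[598,-269,3.8,44]);print(q.x,q.fun)
to(o,[597.4,-270.4,174],.68)
cv2.imwrite('pics/w8.png',im)
E
```

```text
t 31.4 pos [ 597.5 -270.5  305.1] yaw 0.68 F [ 0.7 -0.2  0.7] w 85.6 q1,7 [-0.072  1.253]
0.64 [319.4, 194.0] 5054 [[ 597.967 -270.365   21.   ]]
[ 599.027 -267.977    3.827   44.302] 0.028891113231996397
twist 0.0 then cm [ 0.01 -0.   13.11]
```

>>> jog_arm(commands=[{"linear": [0, 0, 4], "twist": [0, 0, 0]}, {"linear": [0, 0, 4], "twist": [0, 0, 0]}, {"linear": [0, 0, 3], "twist": [0, 0, 0]}, {"linear": [0, 0, 2.1], "twist": [0, 0, 0]}, {"linear": [0, 0, 0], "twist": [0, 0, 0]}])

```text
time: 32.0
position: [597.0, -269.8, 173.0]
eef_rot: [0.43, 0.903, -0.0, -0.002]
wrist_force: [0.4, -0.2, -0.4]
width: 85.7
```

>>> jog_arm(commands=[{"linear": [0, 0, 0], "twist": [0, 0, 0]}, {"linear": [0, 0, 0], "twist": [0, 0, 0]}, {"linear": [0, 0, 0], "twist": [0, 0, 0]}, {"linear": [0, 0, 0], "twist": [0, 0, 0]}, {"linear": [0, 0, 0], "twist": [0, 0, 0]}, {"linear": [0, 0, 0], "twist": [0, 0, 0]}, {"linear": [0, 0, 0], "twist": [0, 0, 0]}], fingers=1)

```text
time: 32.7
position: [597.9, -271.3, 177.6]
eef_rot: [0.431, 0.902, 0.0, 0.001]
wrist_force: [-3.4, 1.7, 8.8]
width: 43.1
```

>>> jog_arm(commands=[{"linear": [0, 0, -3], "twist": [0, 0, 0]}, {"linear": [0, 0, -4], "twist": [0, 0, 0]}, {"linear": [0, 0, -4], "twist": [0, 0, 0]}, {"linear": [0, 0, -4], "twist": [0, 0, 0]}, {"linear": [0, 0, 0], "twist": [0, 0, 0]}])

```text
time: 33.2
position: [598.9, -272.3, 332.3]
eef_rot: [0.431, 0.902, 0.001, 0.006]
wrist_force: [-0.0, -0.4, -3.8]
width: 42.9
```

```bash
python3 - <<'E'
from h import *
o=st();to(o,[543,101,330],.82)
manip.read_camera('wrist')
for r in manip.regions_of('wrist','elbow_mid')[:2]: print(r['score'],r['point'],r['mask'].sum())
E
```

```text
t 33.2 pos [ 598.9 -272.3  332.3] yaw 0.68 F [-0.  -0.4 -3.8] w 42.9 q1,7 [-0.078  1.247]
twist -0.14 then cm [29.56 23.48  0.23]
0.93 [322.4, 276.9] 17627
```

>>> jog_arm(commands=[{"linear": [0, 0, 0], "twist": [0, 0, -0.14]}, {"linear": [3.7, 2.93, 0], "twist": [0, 0, 0]}, {"linear": [3.7, 2.93, 0], "twist": [0, 0, 0]}, {"linear": [3.7, 2.93, 0], "twist": [0, 0, 0]}, {"linear": [3.7, 2.93, 0], "twist": [0, 0, 0]}, {"linear": [3.7, 2.93, 0], "twist": [0, 0, 0]}, {"linear": [3.7, 2.93, 0], "twist": [0, 0, 0]}, {"linear": [3.7, 2.93, 0], "twist": [0, 0, 0]}, {"linear": [3.7, 2.93, 0], "twist": [0, 0, 0]}, {"linear": [0, 0, 2], "twist": [0, 0, 0]}, {"linear": [0, 0, 2], "twist": [0, 0, 0]}, {"linear": [0, 0, 0], "twist": [0, 0, 0]}])

```text
time: 34.5
position: [538.5, 102.7, 280.1]
eef_rot: [0.366, 0.931, -0.003, -0.004]
wrist_force: [-1.2, -0.7, -3.4]
width: 43.1
```

```bash
python3 - <<'E'
from h import *
o=st();to(o,[543,101,183],.82)
im=manip.read_camera('wrist');C=cam('wrist',o)
c,s=np.cos(.035),np.sin(.035)
for P in ([68,93,62],[68,-93,62],[-68,93,30],[-68,-93,30],[-64,-18,35],[64,-18,38],[64,-18,4]):
    w=[542+c*P[0]-s*P[1],63+s*P[0]+c*P[1],P[2]];u=proj(C,w)[0];print(P,u.round())
    cv2.circle(im,tuple(int(v) for v in u),3,(0,0,255),-1)
cv2.imwrite('pics/w9.png',im)
E
```

```text
t 34.5 pos [538.5 102.7 280.1] yaw 0.821 F [-1.2 -0.7 -3.4] w 43.1 q1,7 [-0.592  0.661]
twist 0.001 then cm [-0.45  0.18  9.71]
[68, 93, 62] [465. 246.]
[68, -93, 62] [260. 408.]
[-68, 93, 30] [307.  80.]
[-68, -93, 30] [131. 269.]
[-64, -18, 35] [196. 207.]
[64, -18, 38] [329. 323.]
[64, -18, 4] [329. 297.]
```

View pics/w9.png

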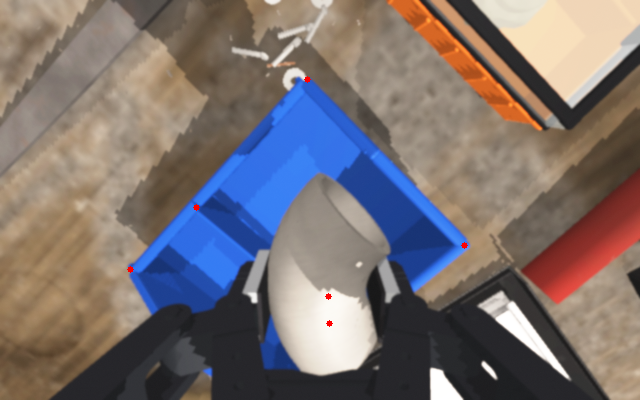

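The bin corners match the model at (307,80), (131,269) and (465,246), and the elbow is held above the wide compartment. Lower and release.

>>> jog_arm(commands=[{"linear": [-0.4, 0.1, 3], "twist": [0, 0, 0]}, {"linear": [0, 0, 2.5], "twist": [0, 0, 0]}, {"linear": [0, 0, 2], "twist": [0, 0, 0]}, {"linear": [0, 0, 1.2], "twist": [0, 0, 0]}, {"linear": [0, 0, 0.6], "twist": [0, 0, 0]}, {"linear": [0, 0, 0.4], "twist": [0, 0, 0]}, {"linear": [0, 0, 0], "twist": [0, 0, 0]}, {"linear": [0, 0, 0], "twist": [0, 0, 0]}])

```text
time: 35.35
position: [545.1, 100.7, 188.5]
eef_rot: [0.367, 0.93, 0.001, 0.001]
wrist_force: [-1.1, -0.2, -2.7]
width: 43.0
```

>>> jog_arm(commands=[{"linear": [0, 0, 0], "twist": [0, 0, 0]}, {"linear": [0, 0, 0], "twist": [0, 0, 0]}, {"linear": [0, 0, 0], "twist": [0, 0, 0]}, {"linear": [0, 0, 0], "twist": [0, 0, 0]}, {"linear": [0, 0, 0], "twist": [0, 0, 0]}, {"linear": [0, 0, -2], "twist": [0, 0, 0]}, {"linear": [0, 0, -3], "twist": [0, 0, 0]}, {"linear": [0, 0, -4], "twist": [0, 0, 0]}, {"linear": [0, 0, -4], "twist": [0, 0, 0]}, {"linear": [0, 0, -3], "twist": [0, 0, 0]}], fingers=-0.6)

```text
time: 36.35
position: [544.9, 100.4, 350.4]
eef_rot: [0.367, 0.93, 0.001, 0.001]
wrist_force: [0.0, -0.4, 0.3]
width: 68.3
```

```bash
python3 - <<'E'
from elbow import *
o=st()
im=manip.read_camera('wrist');C=cam('wrist',o)
for r in manip.regions_of('wrist','elbow_mid')[:2]:
    print(r['score'],r['point'],r['mask'].sum(),back(C,r['point'],25))
manip.read_camera('scene')
cv2.imwrite('pics/w10.png',im)
# reducer location from w3: ring of top rim
d=np.load('mw.npz');o3=dict(position=d['pos'],eef_rot=d['rot']);C3=cam('wrist',o3)
m=d['reducer_mid0'].astype(float)
from scipy.optimize import minimize
def f(q,C,m):
    a=np.linspace(0,2*np.pi,40);c=np.c_[np.cos(a),np.sin(a)]
    P=np.r_[np.c_[q[:2]+24*c,0*a],np.c_[q[:2]+17*c,0*a+60]]
    s=np.zeros((1600,2560),np.uint8);cv2.fillConvexPoly(s,cv2.convexHull((proj(C,P)*4).astype(np.int32)),255)
    return np.abs(cv2.resize(s,(640,400),interpolation=cv2.INTER_AREA)/255.-m).sum()/m.sum()
r=minimize(f,[468,-395],args=(C3,m),method='Nelder-Mead',options=dict(initial_simplex=[[468,-395],[480,-395],[468,-410]]));print('reducer',r.x,r.fun)
to(o,[r.x[0],r.x[1],330],.035)
E
```

```text
t 36.35 pos [544.9 100.4 350.4] yaw 0.82 F [ 0.  -0.4  0.3] w 68.3 q1,7 [-0.602  0.646]
0.62 [320.8, 175.8] 3857 [[544.315 104.145  25.   ]]
reducer [ 471.606 -397.128] 0.17840767076061192
twist 0.785 then cm [-49.46  -9.06   2.04]
```

>>> jog_arm(commands=[{"linear": [0, 0, 0.3], "twist": [0, 0, 0.131]}, {"linear": [0, 0, 0.3], "twist": [0, 0, 0.131]}, {"linear": [0, 0, 0.3], "twist": [0, 0, 0.131]}, {"linear": [0, 0, 0.3], "twist": [0, 0, 0.131]}, {"linear": [0, 0, 0.3], "twist": [0, 0, 0.131]}, {"linear": [0, 0, 0.3], "twist": [0, 0, 0.131]}], fingers=-1)

```text
time: 37.1
position: [544.0, 100.5, 327.6]
eef_rot: [0.697, 0.717, -0.001, -0.001]
wrist_force: [0.6, 0.9, 0.2]
width: 85.2
```

>>> jog_arm(commands=[{"linear": [-4.5, -0.82, 0], "twist": [0, 0, 0]}, {"linear": [-4.5, -0.82, 0], "twist": [0, 0, 0]}, {"linear": [-4.5, -0.82, 0], "twist": [0, 0, 0]}, {"linear": [-4.5, -0.82, 0], "twist": [0, 0, 0]}, {"linear": [-4.5, -0.82, 0], "twist": [0, 0, 0]}, {"linear": [-4.5, -0.82, 0], "twist": [0, 0, 0]}, {"linear": [-4.5, -0.82, 0], "twist": [0, 0, 0]}, {"linear": [-4.5, -0.82, 0], "twist": [0, 0, 0]}, {"linear": [-4.5, -0.82, 0], "twist": [0, 0, 0]}, {"linear": [-4.5, -0.82, 0], "twist": [0, 0, 0]}, {"linear": [-4.5, -0.82, 0], "twist": [0, 0, 0]}, {"linear": [0, 0, 0], "twist": [0, 0, 0]}])

```text
time: 38.3
position: [466.8, -403.9, 328.2]
eef_rot: [0.699, 0.715, -0.003, -0.0]
wrist_force: [-1.1, -0.7, -0.1]
width: 85.9
```

```bash
python3 - <<'E'
from h import *
from scipy.optimize import minimize
def f(q,C,m):
    a=np.linspace(0,2*np.pi,40);c=np.c_[np.cos(a),np.sin(a)]
    P=np.r_[np.c_[q[:2]+24*c,0*a],np.c_[q[:2]+17*c,0*a+60]]
    s=np.zeros((1600,2560),np.uint8);cv2.fillConvexPoly(s,cv2.convexHull((proj(C,P)*4).astype(np.int32)),255)
    return np.abs(cv2.resize(s,(640,400),interpolation=cv2.INTER_AREA)/255.-m).sum()/m.sum()
o=st();im=manip.read_camera('wrist');C=cam('wrist',o)
for n in ('reducer_mid','elbow_mid'):
  for r in manip.regions_of('wrist',n)[:2]:
    m=r['mask'].astype(float);ys,xs=np.where(r['mask']);print(n,r['score'],r['point'],m.sum(),xs.min(),xs.max(),ys.min(),ys.max())
    if n[0]=='r':
        q=minimize(f,[470,-398],args=(C,m),method='Nelder-Mead',options=dict(initial_simplex=[[468,-395],[480,-395],[468,-410]]));print(q.x,q.fun)
cv2.imwrite('pics/w11.png',im)
s=manip.read_camera('scene')
for n in ('elbow_mid','weld_bin'):
    for r in manip.regions_of('scene',n)[:2]: print(n,round(r['score'],2),r['point'],r['mask'].sum())
a=cv2.resize(s[140:230,260:370],(440,360),interpolation=cv2.INTER_CUBIC)
c=np.zeros((400,760,3),np.uint8);c[:360,:440]=a;c[:,440:]=cv2.resize(im[:,160:480],(320,400));cv2.imwrite('pics/c5.png',c)
E
```

```text
t 38.3 pos [ 466.8 -403.9  328.2] yaw 0.023 F [-1.1 -0.7 -0.1] w 85.9 q1,7 [0.032 0.908]
reducer_mid 0.7 [327.0, 177.5] 2345.0 299 353 149 216
[ 472.345 -400.059] 0.2755483088757891
elbow_mid 0.76 [303.1, 181.9] 397
weld_bin 0.69 [318.6, 188.8] 2650
```

View pics/c5.png

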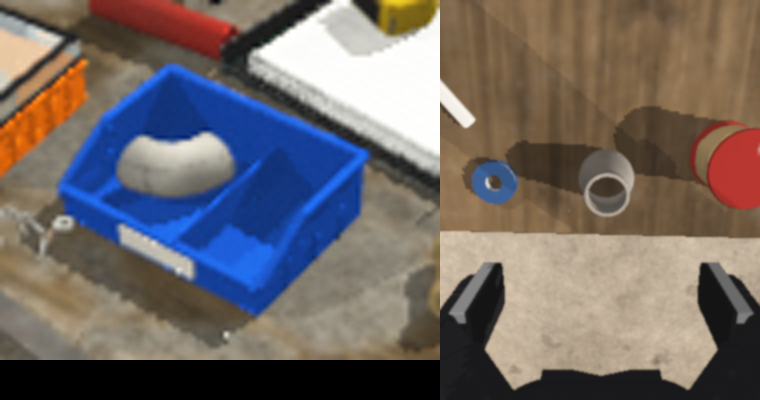

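The elbow lies flat in the wide compartment. The reducer's top ring is centred at wrist pixel (327,194), with the hemp reel at about (465,170) and the small tape at (213,182), both clear.

```bash
python3 - <<'E'
from h import *
o=st();im=manip.read_camera('wrist');C=cam('wrist',o)
r=manip.regions_of('wrist','reducer_mid')[0];m=r['mask'].astype(np.uint8)
h=cv2.convexHull(np.argwhere(m)[:,::-1].astype(np.float32));x,y,w,hh=cv2.boundingRect(h);print(x,y,w,hh)
from scipy.optimize import least_squares
a=np.linspace(0,2*np.pi,90);c=np.c_[np.cos(a),np.sin(a)]
def bb(q):
    P=np.r_[np.c_[q[:2]+24*c,0*a],np.c_[q[:2]+17*c,0*a+60]];u=proj(C,P);return np.r_[u.min(0),u.max(0)]
t=np.array([x,y,x+w-1,y+hh-1],float)
q=least_squares(lambda q:bb(q)-t,[470,-398]);print(q.x,q.fun,'ring',back(C,[327,194],60))
to(o,[q.x[0],q.x[1],180],.035)
E
```

```text
t 38.6 pos [ 472.2 -395.4  328.9] yaw 0.037 F [0.5 0.6 0.1] w 85.4 q1,7 [0.022 0.906]
291 160 54 68
[ 471.889 -399.381] [ 0.338 -0.842 -0.337  0.752] ring [[ 479.087 -389.129   60.   ]]
twist 0.002 then cm [-0.4  -0.05 14.89]
```

>>> jog_arm(commands=[{"linear": [-0.4, 0, 3], "twist": [0, 0, 0]}, {"linear": [0, 0, 3], "twist": [0, 0, 0]}, {"linear": [0, 0, 3], "twist": [0, 0, 0]}, {"linear": [0, 0, 3], "twist": [0, 0, 0]}, {"linear": [0, 0, 2], "twist": [0, 0, 0]}, {"linear": [0, 0, 0.9], "twist": [0, 0, 0]}, {"linear": [0, 0, 0], "twist": [0, 0, 0]}], fingers=-0.6)

```text
time: 39.4
position: [471.5, -400.3, 179.7]
eef_rot: [0.695, 0.719, -0.0, -0.001]
wrist_force: [-1.4, -0.4, -0.1]
width: 68.1
```

>>> jog_arm(commands=[{"linear": [0, 0, 0], "twist": [0, 0, 0]}, {"linear": [0, 0, 0], "twist": [0, 0, 0]}, {"linear": [0, 0, 0], "twist": [0, 0, 0]}, {"linear": [0, 0, 0], "twist": [0, 0, 0]}, {"linear": [0, 0, 0], "twist": [0, 0, 0]}, {"linear": [0, 0, 0], "twist": [0, 0, 0]}, {"linear": [0, 0, 0], "twist": [0, 0, 0]}], fingers=1)

```text
time: 40.1
position: [471.9, -401.8, 182.6]
eef_rot: [0.695, 0.719, 0.0, 0.001]
wrist_force: [-1.6, 1.7, 6.9]
width: 45.7
```

>>> jog_arm(commands=[{"linear": [0, 0, -2], "twist": [0, 0, 0]}, {"linear": [0, 0, -3], "twist": [0, 0, 0]}, {"linear": [0, 0, -4], "twist": [0, 0, 0]}, {"linear": [0, 0, -4], "twist": [0, 0, 0]}, {"linear": [0, 0, -2], "twist": [0, 0, 0]}, {"linear": [0, 0, 0], "twist": [0, 0, 0]}])

```text
time: 40.7
position: [472.0, -402.3, 334.5]
eef_rot: [0.695, 0.719, 0.001, 0.004]
wrist_force: [0.3, -0.3, -1.7]
width: 45.6
```

```bash
python3 - <<'E'
from h import *
o=st()
c,s=np.cos(.035),np.sin(.035)
P=[542+c*-4+s*54.5,63-s*4-c*54.5,330];print(P)
to(o,P,.035)
manip.read_camera('wrist')
for r in manip.regions_of('wrist','reducer_mid')[:2]: print(r['score'],r['point'],r['mask'].sum())
E
```

```text
t 40.7 pos [ 472.  -402.3  334.5] yaw 0.034 F [ 0.3 -0.3 -1.7] w 45.6 q1,7 [0.029 0.914]
[np.float64(539.9095603258424), np.float64(8.393406424052529), 330]
twist -0.001 then cm [40.8   8.22  0.45]
0.56 [319.6, 292.2] 14782
```

>>> jog_arm(commands=[{"linear": [4.5, 0.91, 0], "twist": [0, 0, 0]}, {"linear": [4.5, 0.91, 0], "twist": [0, 0, 0]}, {"linear": [4.5, 0.91, 0], "twist": [0, 0, 0]}, {"linear": [4.5, 0.91, 0], "twist": [0, 0, 0]}, {"linear": [4.5, 0.91, 0], "twist": [0, 0, 0]}, {"linear": [4.5, 0.91, 0], "twist": [0, 0, 0]}, {"linear": [4.5, 0.91, 0], "twist": [0, 0, 0]}, {"linear": [4.5, 0.91, 0], "twist": [0, 0, 0]}, {"linear": [4.5, 0.91, 0], "twist": [0, 0, 0]}, {"linear": [0, 0, 2], "twist": [0, 0, 0]}, {"linear": [0, 0, 2], "twist": [0, 0, 0]}, {"linear": [0, 0, 0], "twist": [0, 0, 0]}])

```text
time: 42.0
position: [537.2, 7.0, 286.0]
eef_rot: [0.695, 0.719, -0.004, -0.003]
wrist_force: [-0.6, -0.5, -2.9]
width: 45.4
```

>>> jog_arm(commands=[{"linear": [0, 0, 0], "twist": [0, 0, 0]}, {"linear": [0, 0, 0], "twist": [0, 0, 0]}])

```text
time: 42.2
position: [539.7, 5.9, 291.0]
eef_rot: [0.695, 0.719, 0.0, 0.0]
wrist_force: [0.1, -0.8, -1.4]
width: 45.3
```

```bash
python3 - <<'E'
from h import *
o=st()
to(o,[540,7,187.5],.035)
E
```

```text
t 42.2 pos [539.7   5.9 291. ] yaw 0.033 F [ 0.1 -0.8 -1.4] w 45.3 q1,7 [-0.588  0.076]
twist -0.002 then cm [ 0.11  0.04 10.35]
```

>>> jog_arm(commands=[{"linear": [0.1, 0, 3], "twist": [0, 0, 0]}, {"linear": [0, 0, 2.8], "twist": [0, 0, 0]}, {"linear": [0, 0, 2], "twist": [0, 0, 0]}, {"linear": [0, 0, 1.3], "twist": [0, 0, 0]}, {"linear": [0, 0, 0.7], "twist": [0, 0, 0]}, {"linear": [0, 0, 0.5], "twist": [0, 0, 0]}, {"linear": [0, 0, 0], "twist": [0, 0, 0]}, {"linear": [0, 0, 0], "twist": [0, 0, 0]}, {"linear": [0, 0, 0], "twist": [0, 0, 0]}])

```text
time: 43.1
position: [539.9, 7.4, 188.4]
eef_rot: [0.695, 0.719, 0.001, 0.0]
wrist_force: [-0.8, -0.0, -1.7]
width: 44.7
```

>>> jog_arm(commands=[{"linear": [0, 0, 0.1], "twist": [0, 0, 0]}, {"linear": [0, 0, 0], "twist": [0, 0, 0]}, {"linear": [0, 0, 0], "twist": [0, 0, 0]}])

```text
time: 43.4
position: [539.5, 7.4, 186.7]
eef_rot: [0.695, 0.719, 0.0, 0.0]
wrist_force: [0.4, -0.6, -2.0]
width: 45.4
```

>>> jog_arm(commands=[{"linear": [0, 0, 0], "twist": [0, 0, 0]}, {"linear": [0, 0, 0], "twist": [0, 0, 0]}, {"linear": [0, 0, 0], "twist": [0, 0, 0]}, {"linear": [0, 0, 0], "twist": [0, 0, 0]}, {"linear": [0, 0, 0], "twist": [0, 0, 0]}, {"linear": [0, 0, -2], "twist": [0, 0, 0]}, {"linear": [0, 0, -3], "twist": [0, 0, 0]}, {"linear": [0, 0, -4], "twist": [0, 0, 0]}, {"linear": [0, 0, -4], "twist": [0, 0, 0]}, {"linear": [0, 0, -4], "twist": [0, 0, 0]}], fingers=-0.6)

```text
time: 44.4
position: [539.2, 7.2, 358.2]
eef_rot: [0.695, 0.719, 0.0, -0.0]
wrist_force: [0.7, 0.6, 0.1]
width: 68.3
```

>>> jog_arm(commands=[{"linear": [-4, 0, -2], "twist": [0, 0, 0]}, {"linear": [-4, 0, -2], "twist": [0, 0, 0]}, {"linear": [-4, 0, -1], "twist": [0, 0, 0]}, {"linear": [0, 0, 0], "twist": [0, 0, 0]}, {"linear": [0, 0, 0], "twist": [0, 0, 0]}])

```text
time: 44.9
position: [543.3, -113.8, 406.9]
eef_rot: [0.696, 0.718, 0.0, 0.0]
wrist_force: [0.0, 0.3, -0.6]
width: 68.2
```

```bash
python3 - <<'E'
from h import *
o=st();w=manip.read_camera('wrist');s=manip.read_camera('scene')
m0=np.load('m.npz')['case_lid_0']
for n in ('case_lid','reducer_mid','hemp_mid','elbow_mid'):
    for r in manip.regions_of('scene',n)[:2]: print(n,round(r['score'],2),r['point'],r['mask'].sum(),round(float((r['mask']&m0).sum()/(r['mask']|m0).sum()),2))
c=np.zeros((400,800,3),np.uint8);c[:,:400]=cv2.resize(w[:320,160:480],(400,400));c[:360,400:]=cv2.resize(s[120:300,210:410],None,fx=2,fy=2)[:, :400]
cv2.imwrite('pics/c6.png',c)
E
```

```text
t 44.9 pos [ 543.3 -113.8  406.9] yaw 0.031 F [ 0.   0.3 -0.6] w 68.2 q1,7 [-0.474  0.268]
case_lid 0.64 [246.9, 155.7] 1715 0.96
reducer_mid 0.64 [327.2, 195.9] 257 0.0
hemp_mid 0.94 [453.0, 251.6] 668 0.0
elbow_mid 0.58 [303.3, 180.8] 353 0.0
```

View pics/c6.png

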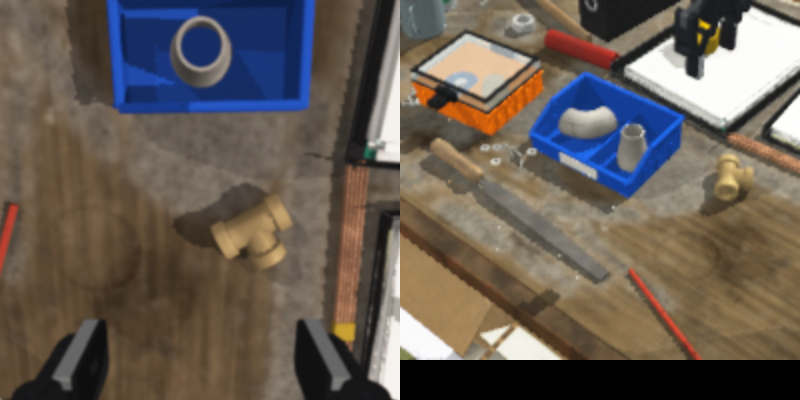

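The picture shows the reducer standing in the narrow compartment at (203,50), the elbow flat in the wide one at (588,122), and the lid shut at (480,68). The hemp reel's mask is unchanged, so I hand the job in.

```bash
python3 -c "
from station import manip
print(manip.finish_job())"
```

```text
the job is handed in; nothing more can be done
None
```

Both kits are made up as asked, and I handed the job in at about 45 s of the 138 s allowed.

- **Orange case:** I opened the lid, stood the brass union in the narrow compartment and laid the larger tape roll flat in the wide one. I then drew the lid shut by its tab. Its outline in the scene camera matches the shut lid at the start (overlap 0.96), and both parts show through it.
- **Blue bin:** the elbow lies flat in the wide compartment. The reducer stands on its wide end in the narrow one. The gripper is clear of everything.
- **Hemp reel:** its image position did not change, (453.2, 251.2) at the start and (453.0, 251.6) at the end.

**Readings that disagreed:**
- **Tape grip:** the fingers closed to about 49 mm on the tape, against its 58 mm diameter. The pictures showed it held flat and then lying flat in the case.
- **Elbow grip:** I gripped the elbow at mid-bend (43 mm) instead of at the 53 mm waist you gave, because the fitted arc showed a symmetric hold there.
- **Reducer position:** its outline fit was poor (18–28% mismatch). I used a second measurement from the bounding box, and the grasp held.
- **Pictures:** I viewed 18, four over the budget of 14.

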